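# Count to the third gap and push the tin in

### The arm

A 7-joint arm with a two-finger parallel gripper is mounted at the origin on the work surface. World frame = base frame: x ahead of the robot, y to its left, z up, the work surface at z = 0. Lengths are in m, angles in rad, forces in N, time in s.
With the tool pointing down it reaches from about 0.425 to 0.875 m from the base axis. Payload 8.4 kg.
Tool frame: the origin (TCP) lies at the very end of the fingers, on their centre line; the grasp point (between the pads) lies 19 mm behind it; z points along the fingers, y is the line along which they close (so a half turn about z gives the same grasp; the last joint's range is limited). The gripper opens to 85 mm and grips with 20 to 120 N. Pads are 22 mm wide; open, the fingers measure 114 mm over their backs; the gripper's body (76 mm by 85 mm) begins 54 mm behind the grasp point. The pads swing forward as they close: fully open they stand 13 mm farther back than shut.
Start: joints at [1.027, 0.333, 0.04, 1.465, -0.013, 1.343, -0.059], TCP at [0.28, -0.587, 0.191] pointing down, gripper open.
Joint ranges: [-2.58, 2.58], [-0.38, 2.09], [-1.3, 1.39], [0.25, 2.4], [-1.5, 4.64], [0.08, 2.09], [-2.65, 2.65]. Speed limits (rad/s): [2.22, 2.22, 2.79, 2.79, 3.14, 3.14, 3.14].

### API

Orientations are given as a unit quaternion [w, x, y, z].
In Python, from workcell import manip gives the robot as it stands.
- The arm moves only by the tool play_rows, never from a script. Its argument "rows" is a list of rows, each an object of numbers: "fingers": the opening, from 0 (shut) to 1 (fully open); "x", "y", "z": the shift along the tool's x, y, z each as a share of 50 cm, from -1 to 1; "rx", "ry", "rz": the turn, a rotation vector about the tool's x, y, z each as a share of 90 degrees, from -1 to 1. In form: [{"fingers": .., "x": .., "y": .., "z": .., "rx": .., "ry": .., "rz": ..}, ...]. A call has 1 to 8 rows; each row is the pose to reach, as a shift and turn from the pose commanded when the call began, along the tool's axes at that moment; what a row does not reach only later rows make up. A row lasts 1/12 s, in which the tool goes at most 41.7 mm and 7.16 degrees, less where a joint would pass 70% of its speed; a pose out of reach is approached as far as the arm can. A call with a number of a shift or a turn outside -1 to 1 is refused whole. A call with a gripper value outside its range is refused whole. The fingers move at their own pace and stop on an object; "newtons" is the grip in N (left out, the last holds). Time passes only in rows, so rows that repeat a pose let the fingers close. It gives the time, the measured TCP pose, the force, the opening and the grip force at its end, in the units of the state.
- manip.get_state(): the state, without advancing time (a new reading comes with each control period).
- manip.get_image(name): name is "scene" or "top"; returns a dict with "frame" (400x640x3 uint8, red, green, blue), "vertical_fov" (degrees; the focal length in pixels is half the picture's height over the tangent of half this angle, whatever the lens; pixels are square), "cx", "cy" (the principal point, pixels), "extrinsics" (4x4, takes a point from world to camera coordinates). Camera axes: x right, y down, z forward; pixel columns grow to the right and rows downward; lengths in m; the calibration is good to about 2 mm. A picture is of the moment at which its call begins. There is no depth.
- manip.hand_in(): hands the job in; it is judged then, once.
The state is a dict: "time": time; "joint_positions": joint angles; "qd": joint speeds; "joint_torque": joint torques, N m; "tcp_pos": TCP position; "eef_rot": TCP orientation; "ft_force": force on the tool from outside, world axes, zero at the start; "torque": the same for the moment, N m; "finger_gap": finger opening in m; "grip_force": force on a finger pad.
Only numpy, scipy, OpenCV 4.12 (cv2) and the standard library are available. Lean on these libraries where they do the work, as an engineer would, in place of code of your own. Each camera call takes 0.05 s, during which the arm holds its last target. There are 200 camera calls.

### The job

Put the loose tin of wood stain away in the plywood tin rack without gripping or lifting it. First count along the rack with a fingertip: starting at the high-cheeked end, touch the top edge of the end board, then of the first divider, then of the second, which brings you to the third gap (count every gap, full or empty). Then push the tin, standing on the bench all the while, across to that gap and gently in until it is home against the back board; leave it upright there and leave the other tins, the jar and the brush as they stand.

Things in the scene. Friction and masses are not known exactly. Their poses are not given: they have to be found in the camera images.
- rack: Plywood tin rack fixed on the bench: seven upright boards make six gaps open to the robot, with no floor (tins stand on the bench, z = 0). Origin at bench height, mid-width; x into the gaps, y towards the high-cheeked end (robot's left), z up; turned up to 12 degrees. Boards 9 mm thick, 45 mm high, from x = -44 mm to a back board (36 mm high) whose front is at x = +36 mm. Gaps 61 mm wide, 70 mm apart.
- end_board: The end board at the high-cheeked end of the rack (y = +210 mm in the rack), where counting starts. 9 mm thick, top edge rounded and 45 mm high; its rear part, from x = +3 mm, carries a cheek 79 mm high. Origin at bench height on its centre plane, at the rack's x = 0; axes as the rack's.
- divider1: The first divider, between gap 1 and gap 2 (y = +140 mm in the rack), 45 mm high, rounded top; origin and axes as for the end board.
- divider2: The second divider, between gap 2 and gap 3 (y = +70 mm in the rack), 45 mm high, rounded top; origin and axes as for the end board.
- end_board_top (a point): Point on the top edge of the end board, 12 mm behind its nose and 45 mm above the bench: a free place to touch.
- divider1_top (a point): The same point on the top edge of the first divider.
- divider2_top (a point): The same point on the top edge of the second divider.
- gap3_home (a point): Where the middle of the tin's underside comes when it is home in the third gap: bench height, middle of the gap (x = +8, y = +35 mm in the rack), 28 mm in front of the back board. Axes as the rack's.
- tin: The loose steel tin that is to be put away: round, 56 mm in diameter, 64 mm high, with a lid and paper band, about 0.15 to 0.3 kg. It starts standing on the open bench in front of the rack, 10 to 12 cm nearer the robot than the rack's origin. Origin at the middle of its underside, z up along its axis.
- tin_mid (a point): Centre of that tin, 32 mm above its underside.
- tin_b_mid (a point): Centre (32 mm up) of another tin of the same size, standing loose in the rack in the second, fifth or sixth gap; to be left alone.
- tin_c_mid (a point): Centre (32 mm up) of a third such tin, likewise in the rack; to be left alone.
- jar_mid (a point): Centre (29 mm up) of a closed glass jar, 50 mm in diameter, 58 mm high, likewise in the rack; to be left alone.
- brush: Paint brush with wooden handle lying on the bench to the robot's right of the rack; to be left alone.
Things that resemble listed ones, but are neither listed nor needed, are in the scene too. What is shaped like the tin but blue is not meant.

How it is judged:
By the outcome, as a careful person would: the job done as asked, in the order asked, and still so for the second after the job is handed in, with the robot touching nothing.
It also fails if it takes over 69 s, if anything falls off the work surface, if the arm or the gripper's body presses on something with over 40 N, if the wrist force passes 120 N, or if a joint passes its speed limit or range.

## Working session

There is one attempt and no reset: what is moved stays moved. The work goes in short steps, Python scripts to look and compute and a tool call to move; the robot and the scene stay as the last step left them, time stands still between calls to the robot, and variables do not carry over. Pictures are saved under pics/ and viewed, at most 12 in all, crops included, and the job is handed in when it is done.

Besides the shell and the picture viewer there is one more tool, called after "Call:" by a JSON object that holds its "method" and its "body", one argument or row to a line. play_rows: Moves the arm, as the interface text tells. Shift numbers are shares of 50 cm and turn numbers shares of 90 degrees, none past 1 either way. Its arguments: {"type":"object","properties":{"rows":{"type":"array"},"newtons":{"type":"number"}},"required":["rows"]}

```bash
mkdir -p pics; cat > h.py <<'E'
import numpy as np, cv2, json
from workcell import manip
def snap(n,tag):
    d=manip.get_image(n); cv2.imwrite(f'pics/{tag}.png',d['frame'][:,:,::-1])
    np.savez(f'{tag}.npz',E=d['extrinsics'],v=d['vertical_fov'],c=[d['cx'],d['cy']],f=d['frame'])
def cam(tag):
    d=np.load(f'{tag}.npz'); f=200/np.tan(np.radians(float(d['v']))/2); return d['E'],f,d['c']
def ray(tag,u,v,z):
    E,f,c=cam(tag); R,t=E[:3,:3],E[:3,3]; o=-R.T@t; r=R.T@np.array([(u-c[0])/f,(v-c[1])/f,1]); return o+r*(z-o[2])/r[2]
def proj(tag,p):
    E,f,c=cam(tag); q=E[:3,:3]@np.array(p)+E[:3,3]; return q[:2]/q[2]*f+c
E
python3 -c "
from h import *
snap('scene','s0');snap('top','t0')
print(manip.get_state()); print(cam('s0'),cam('t0'))"
```

```text
{'time': 0.1, 'joint_positions': array([ 1.02680544,  0.33381041,  0.03988805,  1.46616149, -0.0134088 ,
        1.34331255, -0.05852354]), 'qd': array([ 0.00232142, -0.00031131,  0.00024129, -0.00345454,  0.00028644,
        0.00124432, -0.00011225]), 'joint_torque': array([ 3.48190893e-03, -6.60016966e+01,  1.37004275e+00, -4.06478906e+01,
        1.70228333e-02,  8.91650096e-03,  6.34639810e-05]), 'tcp_pos': array([ 0.27944466, -0.58635183,  0.19064019]), 'eef_rot': array([-6.83908931e-04,  9.75377688e-01,  2.20539924e-01, -2.00985834e-04]), 'ft_force': array([-0.5368703 ,  0.42538014, -0.53907697]), 'torque': array([ 0.03661464,  0.01168419, -0.01130024]), 'grip_force': 0.0, 'finger_gap': 0.08518591663977561}
(array([[ 0.45899   ,  0.88841843,  0.00639313, -0.13548832],
       [ 0.55824037, -0.28279482, -0.77999665, -0.28507807],
       [-0.69115546,  0.36157956, -0.62575103,  1.64319893],
       [ 0.        ,  0.        ,  0.        ,  1.        ]]), np.float64(404.5552376550739), array([318.18756526, 197.29366359])) (array([[ 3.70700077e-04, -9.99956592e-01, -9.31001831e-03,
        -1.28431586e-01],
       [-9.92279142e-01,  7.86844388e-04, -1.24022118e-01,
         5.46078485e-01],
       [ 1.24024060e-01,  9.28411199e-03, -9.92235777e-01,
         1.17173837e+00],
       [ 0.00000000e+00,  0.00000000e+00,  0.00000000e+00,
         1.00000000e+00]]), np.float64(470.6710261444886), array([315.27733657, 199.94961494]))
```

View pics/t0.png

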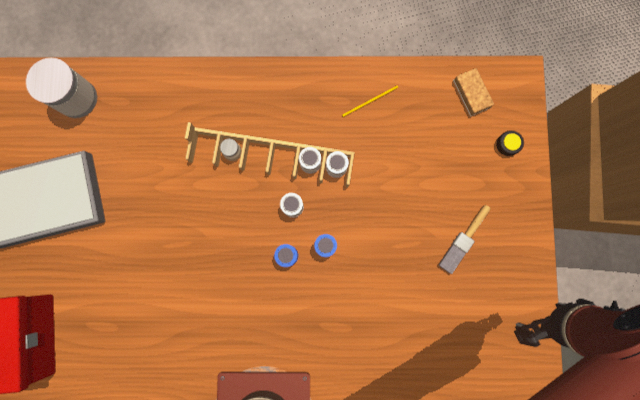

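View pics/s0.png

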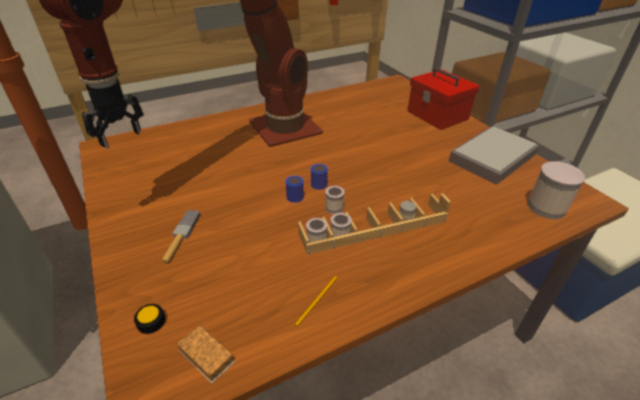

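The top view shows the rack from (190,130) with the high cheek on the left to (352,155). The jar is in gap 2, tins are in gaps 5 and 6, and gap 3 is near (257,155). The loose white tin is at (291,204), with blue decoys at (286,256) and (325,246). Next I'll enlarge this area.

```bash
python3 -c "
from h import *
f=cv2.imread('pics/t0.png'); cv2.imwrite('pics/t0c.png',cv2.resize(f[115:275,175:365],None,fx=4,fy=3.75 if 0 else 4,interpolation=cv2.INTER_CUBIC)[:600])"
```

```text
(no output)
```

View pics/t0c.png

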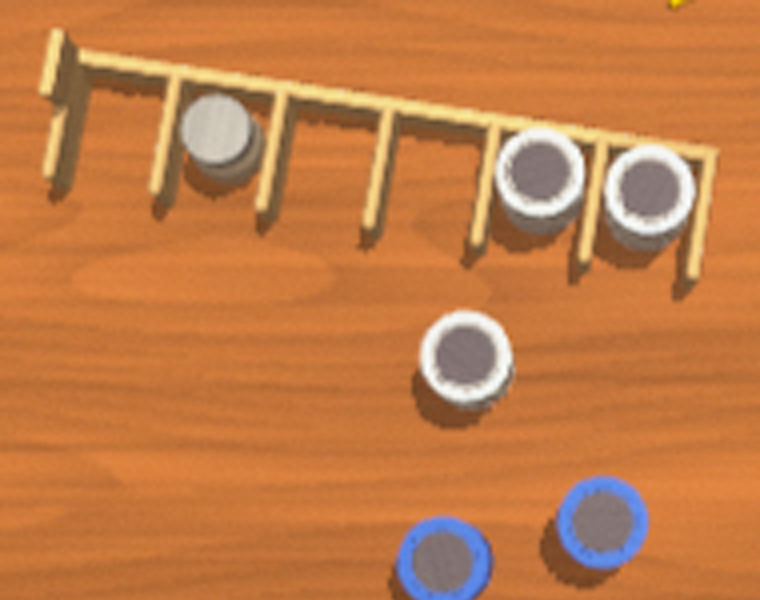

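The crop (4x, offset 175,115) shows the board noses at (50,178), (157,192), (262,210), (370,228), (477,246), (585,263) and (693,277). The loose tin's top is centred at (466,358). I'll fit the rack pose from these.

```bash
cat >> h.py <<'E'
N=[(50,178),(157,192),(262,210),(370,228),(477,246),(585,263),(693,277)]
def fit():
    P=np.array([ray('t0',175+x/4-.4,115+y/4-.4,.043)[:2] for x,y in N]); Y=np.array([.21-.07*i for i in range(7)])
    k,b=np.polyfit(Y,P,1); a=np.arctan2(-k[0],k[1]); R=np.array([[np.cos(a),-np.sin(a)],[np.sin(a),np.cos(a)]])
    o=P.mean(0)-R@[-.044,0]; return a,o,R,k,P
E
python3 -c "
from h import *
a,o,R,k,P=fit()
print('ang',np.degrees(a),'o',o,'scale',np.linalg.norm(k))
print('res',[(R.T@(p-o)*1000).round(1) for p in P])
for y in(.21,.14,.07): p=o+R@[-.032,y]; print('touch',p.round(4))
print('home',(o+R@[.008,.035]).round(4))
for n,(x,y),z in(('tin',(466,358),.064),('jar',(217,130),.058),('b',(540,173),.064),('c',(649,188),.064),('bl1',(444,562),.064),('bl2',(602,522),.064)):
  p=ray('t0',175+x/4-.4,115+y/4-.4,z)[:2]; print(n,p.round(4),'rack',(R.T@(p-o)).round(4))
for p in ((0.036,0),(.036,-.2)): print(proj('t0',[*(o+R@p),.036])*4-[700,460])
d=o+R@[-.032,.07]; print(proj('s0',[*d,.045]), proj('s0',[*(o+R@[-.044,.21]),.045]), proj('s0',[*(o+R@[.045,-.21]),.036]))
"
```

```text
ang -9.182624109752425 o [ 0.6618314  -0.01211469] scale 0.9960614235886452
res [array([-44.7, 209.1]), array([-42.8, 139.2]), array([-43.7,  70.4]), array([-44.2,  -0.1]), array([-44.9, -69.8]), array([ -44.9, -139.7]), array([ -42.9, -209.1])]
touch [0.6638 0.2003]
touch [0.6526 0.1312]
touch [0.6414 0.0621]
home [0.6753 0.0212]
tin [ 0.5318 -0.0686] rack [-0.1193 -0.0765]
jar [0.6789 0.0915] rack [0.0003 0.105 ]
b [ 0.6493 -0.1145] rack [ 0.004 -0.103]
c [ 0.6396 -0.1832] rack [ 0.0053 -0.1724]
bl1 [ 0.4055 -0.0559] rack [-0.246  -0.0841]
bl2 [ 0.4301 -0.1531] rack [-0.2063 -0.1762]
[390.68429858 108.16984909]
[695.38659469 155.83783989]
[390.80951241 204.17894935] [430.53006744 192.89947105] [307.71513166 244.94537447]
```

```bash
cat >> h.py <<'E'
from scipy.spatial.transform import Rotation as Ro
def go(x,y,z,yaw=0):
    "shares to reach rack point x,y (m), height z, tool x at yaw deg in rack"
    a,o,R,_,_=fit(); s=manip.get_state(); q=s['eef_rot']; A=Ro.from_quat([*q[1:],q[0]])
    T=np.array([*(o+R@[x,y]),z]); B=Ro.from_euler('z',np.degrees(a)+yaw,degrees=True)*Ro.from_euler('x',180,degrees=True)
    d=A.inv().apply(T-s['tcp_pos']); r=(A.inv()*B).as_rotvec(degrees=True)
    print('t',round(s['time'],2),'rack',(R.T@(s['tcp_pos'][:2]-o)).round(4),'z',s['tcp_pos'][2].round(4),'F',s['ft_force'].round(1),'gap',round(s['finger_gap'],4))
    print('shift',(d/.5).round(3),'turn',(r/90).round(3))
E
python3 -c "
from h import *
go(-.032,.21,.13)"
```

```text
t 0.1 rack [-0.2858 -0.6279] z 0.1906 F [-0.5  0.4 -0.5] gap 0.0852
shift [ 1.371 -1.089  0.123] turn [-0.001  0.     0.385]
```

Call:
{"method": "play_rows", "body": {
  "rows": [
    {"fingers": 0,"x": 0.6,"y": -0.476,"z": 0.05,"rx": 0,"ry": 0,"rz": 0.385},
    {"fingers": 0,"x": 0.6,"y": -0.476,"z": 0.05,"rx": 0,"ry": 0,"rz": 0.385},
    {"fingers": 0,"x": 0.6,"y": -0.476,"z": 0.05,"rx": 0,"ry": 0,"rz": 0.385},
    {"fingers": 0,"x": 0.6,"y": -0.476,"z": 0.05,"rx": 0,"ry": 0,"rz": 0.385},
    {"fingers": 0,"x": 0.6,"y": -0.476,"z": 0.05,"rx": 0,"ry": 0,"rz": 0.385},
    {"fingers": 0,"x": 0.6,"y": -0.476,"z": 0.05,"rx": 0,"ry": 0,"rz": 0.385},
    {"fingers": 0,"x": 0.6,"y": -0.476,"z": 0.05,"rx": 0,"ry": 0,"rz": 0.385},
    {"fingers": 0,"x": 0.6,"y": -0.476,"z": 0.05,"rx": 0,"ry": 0,"rz": 0.385}
  ]
}}

```text
time: 0.77
tcp_pos: [0.4232, -0.2922, 0.1699]
eef_rot: [0.0, 0.997, -0.08, -0.0]
ft_force: [1.1, -1.1, -0.4]
finger_gap: 0.0
grip_force: 0.0
```

```bash
python3 -c "
from h import *
go(-.032,.21,.12)"
```

```text
t 0.77 rack [-0.1909 -0.3146] z 0.1699 F [ 1.1 -1.1 -0.4] gap 0.0
shift [ 0.318 -1.049  0.1  ] turn [0. 0. 0.]
```

Call:
{"method": "play_rows", "body": {
  "rows": [
    {"fingers": 0,"x": 0.17,"y": -0.55,"z": 0.04,"rx": 0,"ry": 0,"rz": 0},
    {"fingers": 0,"x": 0.17,"y": -0.55,"z": 0.04,"rx": 0,"ry": 0,"rz": 0},
    {"fingers": 0,"x": 0.17,"y": -0.55,"z": 0.04,"rx": 0,"ry": 0,"rz": 0},
    {"fingers": 0,"x": 0.17,"y": -0.55,"z": 0.04,"rx": 0,"ry": 0,"rz": 0},
    {"fingers": 0,"x": 0.17,"y": -0.55,"z": 0.04,"rx": 0,"ry": 0,"rz": 0},
    {"fingers": 0,"x": 0.17,"y": -0.55,"z": 0.04,"rx": 0,"ry": 0,"rz": 0},
    {"fingers": 0,"x": 0.17,"y": -0.55,"z": 0.04,"rx": 0,"ry": 0,"rz": 0},
    {"fingers": 0,"x": 0.17,"y": -0.55,"z": 0.04,"rx": 0,"ry": 0,"rz": 0}
  ]
}}

```text
time: 1.43
tcp_pos: [0.5524, -0.027, 0.1495]
eef_rot: [-0.002, 0.997, -0.075, -0.0]
ft_force: [-1.2, 1.5, 0.5]
finger_gap: -0.0
grip_force: 0.0
```

```bash
python3 -c "
from h import *
go(-.032,.21,.10)"
```

```text
t 1.43 rack [-0.1056 -0.0322] z 0.1495 F [-1.2  1.5  0.5] gap -0.0
shift [ 0.152 -0.482  0.101] turn [-0.003  0.     0.006]
```

Call:
{"method": "play_rows", "body": {
  "rows": [
    {"fingers": 0,"x": 0.152,"y": -0.482,"z": 0.1,"rx": 0,"ry": 0,"rz": 0.004},
    {"fingers": 0,"x": 0.152,"y": -0.482,"z": 0.1,"rx": 0,"ry": 0,"rz": 0.004},
    {"fingers": 0,"x": 0.152,"y": -0.482,"z": 0.1,"rx": 0,"ry": 0,"rz": 0.004},
    {"fingers": 0,"x": 0.152,"y": -0.482,"z": 0.1,"rx": 0,"ry": 0,"rz": 0.004},
    {"fingers": 0,"x": 0.152,"y": -0.482,"z": 0.1,"rx": 0,"ry": 0,"rz": 0.004},
    {"fingers": 0,"x": 0.152,"y": -0.482,"z": 0.1,"rx": 0,"ry": 0,"rz": 0.004},
    {"fingers": 0,"x": 0.152,"y": -0.482,"z": 0.1,"rx": 0,"ry": 0,"rz": 0.004},
    {"fingers": 0,"x": 0.152,"y": -0.482,"z": 0.1,"rx": 0,"ry": 0,"rz": 0.004}
  ]
}}

```text
time: 2.1
tcp_pos: [0.663, 0.194, 0.098]
eef_rot: [-0.001, 0.997, -0.08, -0.002]
ft_force: [0.4, -0.6, 0.1]
finger_gap: 0.0001
grip_force: 0.0
```

```bash
python3 -c "
from h import *
go(-.032,.21,.055)"
```

```text
t 2.1 rack [-0.0317  0.2037] z 0.098 F [ 0.4 -0.6  0.1] gap 0.0001
shift [-0.    -0.013  0.086] turn [-0.001  0.002 -0.   ]
```

Call:
{"method": "play_rows", "body": {
  "rows": [
    {"fingers": 0,"x": 0,"y": -0.008,"z": 0.04,"rx": 0,"ry": 0,"rz": 0},
    {"fingers": 0,"x": 0,"y": -0.008,"z": 0.08,"rx": 0,"ry": 0,"rz": 0},
    {"fingers": 0,"x": 0,"y": -0.008,"z": 0.08,"rx": 0,"ry": 0,"rz": 0},
    {"fingers": 0,"x": 0,"y": -0.008,"z": 0.08,"rx": 0,"ry": 0,"rz": 0},
    {"fingers": 0,"x": 0,"y": -0.008,"z": 0.08,"rx": 0,"ry": 0,"rz": 0}
  ]
}}

```text
time: 2.52
tcp_pos: [0.6653, 0.1924, 0.0614]
eef_rot: [0.0, 0.996, -0.084, 0.001]
ft_force: [-0.5, 0.0, 0.1]
finger_gap: -0.0003
grip_force: 0.0
```

```bash
python3 -c "
from h import *
go(-.032,.21,.0455)
snap('top','t1')
f=cv2.imread('pics/t1.png'); cv2.imwrite('pics/t1c.png',cv2.resize(f[110:210,150:270],None,fx=5,fy=5,interpolation=cv2.INTER_CUBIC))"
```

```text
t 2.52 rack [-0.0292  0.2025] z 0.0614 F [-0.5  0.   0.1] gap -0.0003
shift [-0.006 -0.015  0.032] turn [-0.    -0.001 -0.005]
```

View pics/t1c.png

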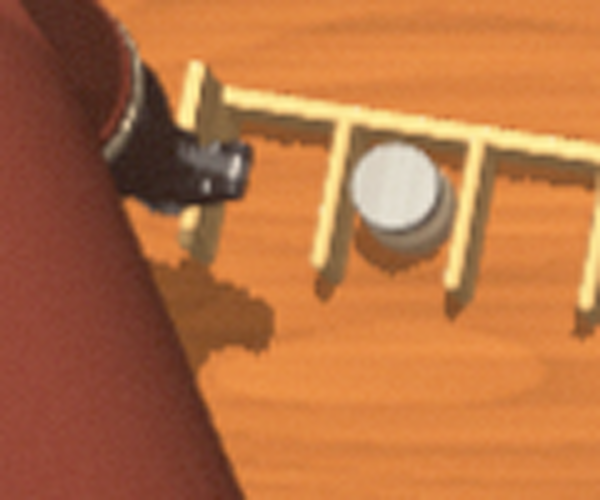

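Call:
{"method": "play_rows", "body": {
  "rows": [
    {"fingers": 0,"x": 0,"y": 0,"z": 0.008,"rx": 0,"ry": 0,"rz": 0},
    {"fingers": 0,"x": 0,"y": 0,"z": 0.008,"rx": 0,"ry": 0,"rz": 0},
    {"fingers": 0,"x": 0,"y": 0,"z": 0.008,"rx": 0,"ry": 0,"rz": 0}
  ]
}}

```text
time: 2.82
tcp_pos: [0.6649, 0.1933, 0.0566]
eef_rot: [-0.0, 0.997, -0.083, 0.0]
ft_force: [-0.3, 0.2, -0.3]
finger_gap: 0.0003
grip_force: 0.0
```

```bash
python3 -c "
from h import *
print(proj('t1',[.6653,.1924,.0614])*5-[750,550],proj('t1',[.6653,.1924,.16])*5-[750,550])
go(-.032,.21,.0455)
snap('top','t2');go(-.032,.21,.0455);snap('scene','s2');go(-.032,.21,.0455)
f=cv2.imread('pics/s2.png'); cv2.imwrite('pics/s2c.png',cv2.resize(f[140:260,340:500],None,fx=5,fy=5,interpolation=cv2.INTER_CUBIC))"
```

```text
[193.99888473 210.40152621] [135.64585856 162.83433701]
t 2.82 rack [-0.0298  0.2033] z 0.0566 F [-0.3  0.2 -0.3] gap 0.0003
shift [-0.005 -0.013  0.022] turn [-0.    -0.    -0.004]
t 2.87 rack [-0.0297  0.2033] z 0.0566 F [-0.8 -0.   0.5] gap -0.0
shift [-0.005 -0.013  0.022] turn [-0.    -0.    -0.004]
t 2.92 rack [-0.0298  0.2035] z 0.0565 F [-0.2  0.7 -0.1] gap 0.0
shift [-0.005 -0.013  0.022] turn [-0.    -0.    -0.004]
```

View pics/s2c.png

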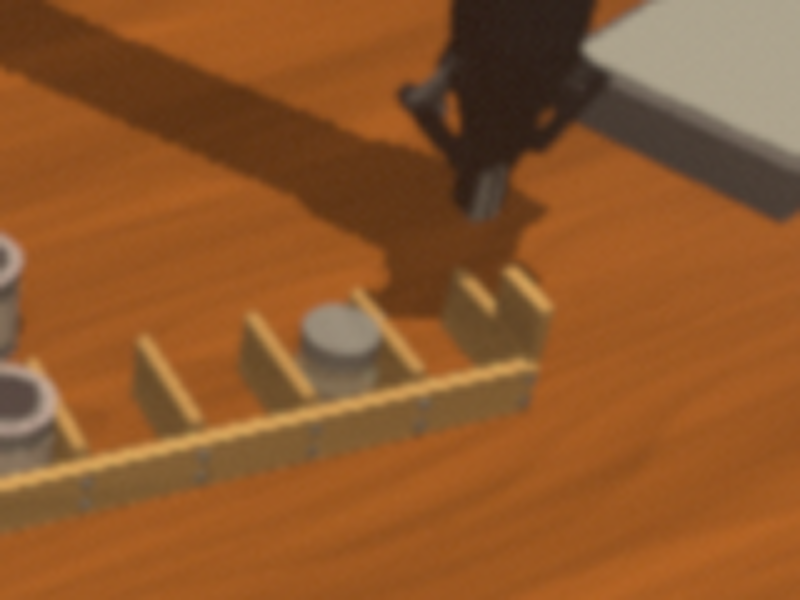

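```bash
python3 -c "
from h import *
for z in (.0566,.08,.1): print(proj('s2',[.6649,.1935,z])*5-[1700,700])
a,o,R,k,P=fit()
for p in ((-.044,.21,.045),(-.032,.21,.045),(.003,.21,.079),(.036,.21,.079),(-.044,.14,.045),(-.044,.07,.045),(.045,.0,.036)): print(p,proj('s2',[*(o+R@p[:2]),p[2]])*5-[1700,700])
f=cv2.imread('pics/t2.png'); cv2.imwrite('pics/t2c.png',cv2.resize(f[110:170,160:240],None,fx=8,fy=8,interpolation=cv2.INTER_CUBIC))
"
```

```text
[458.75903522 265.25975701]
[465.91863161 234.3263195 ]
[472.17747475 207.28463688]
(-0.044, 0.21, 0.045) [452.65033718 264.49735526]
(-0.032, 0.21, 0.045) [462.86031186 276.1168944 ]
(0.003, 0.21, 0.079) [504.72280073 266.02679644]
(0.036, 0.21, 0.079) [535.63645265 299.98992151]
(-0.044, 0.14, 0.045) [350.3364225  286.24220024]
(-0.044, 0.07, 0.045) [245.08582078 308.61118128]
(0.045, 0.0, 0.036) [199.61696365 442.02503683]
```

View pics/t2c.png

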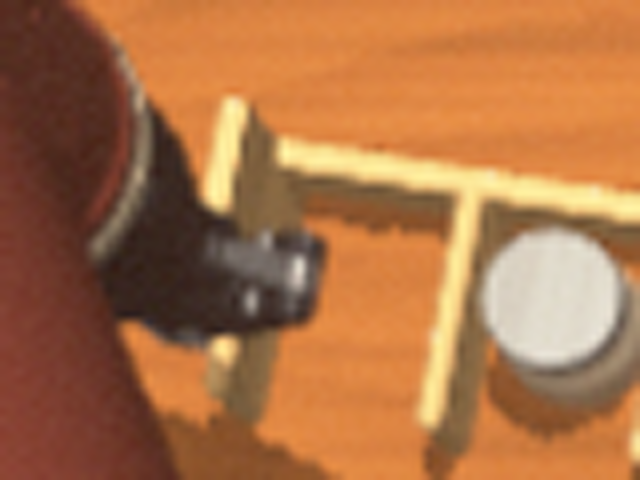

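```bash
python3 -c "
from h import *
f=np.load('s2.npz')['f'].astype(int)
for v in range(170,206): print(v,' '.join('%3d/%2d'%(f[v,u,0],f[v,u,0]-f[v,u,2]) for u in range(426,446,1)))
print(proj('s2',[.6649,.1935,.0566]))"
```

```text
170 124/97 106/78  86/60  61/39  50/27  51/26  50/26  52/25  49/26  49/26  50/26  49/29  50/26  48/26  49/25  50/26  50/28  58/34  77/52  97/69
171 108/82 107/83 100/74  72/46  53/29  51/26  50/28  51/25  49/27  50/27  51/28  50/25  50/28  50/28  50/26  50/29  55/32  76/50 108/81 132/101
172 100/75 100/74  95/70  78/54  58/39  53/28  50/26  50/26  49/27  47/26  50/27  50/27  51/26  54/25  57/27  57/30  67/45  99/70 130/98 144/112
173  97/73  95/75  93/68  84/61  70/48  58/35  52/27  51/28  49/25  49/28  52/25  55/23  57/24  64/25  67/25  69/35  90/63 121/93 142/109 148/114
174  95/70  94/71  93/70  90/69  81/58  64/40  53/30  49/27  51/28  54/28  61/23  67/24  68/24  68/25  75/27  83/45 111/82 139/107 147/115 149/116
175  94/71  95/72  94/72  93/70  83/60  64/40  52/29  51/28  51/28  59/25  71/25  80/24  75/24  72/24  77/29  90/54 122/91 143/112 149/116 147/116
176  96/71  96/71  96/73  94/69  83/57  61/41  50/32  51/26  53/25  62/26  78/24  85/26  77/26  75/24  77/29  90/56 121/92 142/111 148/114 151/117
177  96/74  95/73  95/74  91/71  79/57  58/40  51/29  50/28  54/27  67/23  83/2
[... 3474 characters left out ...]
 102/62 101/61 115/69 143/85 171/100 165/97 123/73 100/58 101/60 101/60 102/61 105/62 108/65
202 103/80 103/77 103/70 106/64 104/62 102/61 102/61 102/60 103/61 105/63 118/71 141/83 145/85 119/70 102/60  98/60 100/60 100/60 102/60 106/63
203 124/99 120/89 111/75 108/68 107/64 103/62 102/62 103/61 103/61 103/61 106/64 115/70 120/71 110/67 100/61  98/59  99/59 101/61 102/62 103/62
204 154/120 145/110 127/88 116/70 108/64 106/64 104/62 105/63 104/61 103/61 104/61 104/62 105/64 105/63 103/62 100/61 100/59  99/58 100/59 101/61
205 162/128 155/117 138/98 121/78 112/69 109/66 107/64 106/64 105/63 104/64 105/63 104/62 101/60 101/61 104/62 103/62 100/60  99/59  99/59 101/63
[431.75180704 193.0519514 ]
```

```bash
python3 -c "
from h import *
for z in(.19,.204): print('s0',proj('s0',[.2794,-.5864,z]),'t0',proj('t0',[.2794,-.5864,z]))
s=manip.get_state();p=s['tcp_pos'];q=s['eef_rot'];A=Ro.from_quat([*q[1:],q[0]])
for d in ((0,0,0),(0,.05,-.08),(0,-.05,-.08),(0,0,-.03)):
  w=p+A.apply(d); print(d,'s2c',proj('s2',w)*5-[1700,700],'t2c',proj('t2',w)*8-[1280,880])
f=cv2.imread('pics/s0.png'); g=cv2.imread('pics/t0.png')
a=cv2.resize(f[60:160,60:180],None,fx=5,fy=5,interpolation=cv2.INTER_CUBIC);cv2.imwrite('pics/s0c.png',a)"
```

```text
s0 [127.68807759 156.99810203] t0 [527.39908617 313.7609002 ]
s0 [126.21774749 152.70171732] t0 [530.28863234 314.52578044]
(0, 0, 0) s2c [458.74193237 265.35482733] t2c [231.12961136 341.30527473]
(0, 0.05, -0.08) s2c [406.82195659 171.34259975] t2c [321.50059094 308.19926505]
(0, -0.05, -0.08) s2c [559.4147168  141.71612999] t2c [ -7.01078192 254.4213194 ]
(0, 0, -0.03) s2c [467.93346499 225.55330016] t2c [204.51998708 319.74837639]
```

View pics/s0c.png

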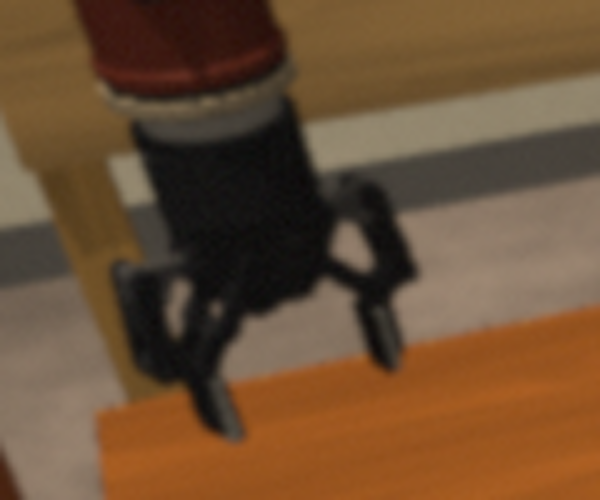

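The scene crop shows the shut fingertips at about (435,183). The reported TCP would project to (432,193), so the tips look roughly 30 mm higher than reported. The start picture shows the same offset. I'll find the true height by touching slowly and watching the force.

Call:
{"method": "play_rows", "body": {
  "rows": [
    {"fingers": 0,"x": -0.003,"y": -0.01,"z": 0.008,"rx": 0,"ry": 0,"rz": 0},
    {"fingers": 0,"x": -0.003,"y": -0.01,"z": 0.016,"rx": 0,"ry": 0,"rz": 0},
    {"fingers": 0,"x": -0.003,"y": -0.01,"z": 0.02,"rx": 0,"ry": 0,"rz": 0},
    {"fingers": 0,"x": -0.003,"y": -0.01,"z": 0.02,"rx": 0,"ry": 0,"rz": 0}
  ]
}}

```text
time: 3.25
tcp_pos: [0.6635, 0.1987, 0.0451]
eef_rot: [0.0, 0.997, -0.083, -0.001]
ft_force: [-0.2, -0.4, -0.1]
finger_gap: 0.0001
grip_force: 0.0
```

```bash
python3 -c "
from h import *
go(-.032,.21,.0455)"
```

```text
t 3.25 rack [-0.032   0.2084] z 0.0451 F [-0.2 -0.4 -0.1] gap 0.0001
shift [ 0.    -0.003 -0.001] turn [ 0.     0.001 -0.004]
```

Call:
{"method": "play_rows", "body": {
  "rows": [
    {"fingers": 0,"x": 0,"y": -0.003,"z": 0.002,"rx": 0,"ry": 0,"rz": 0},
    {"fingers": 0,"x": 0,"y": -0.003,"z": 0.004,"rx": 0,"ry": 0,"rz": 0},
    {"fingers": 0,"x": 0,"y": -0.003,"z": 0.004,"rx": 0,"ry": 0,"rz": 0}
  ]
}}

```text
time: 3.5
tcp_pos: [0.6643, 0.2002, 0.044]
eef_rot: [-0.0, 0.997, -0.083, -0.0]
ft_force: [0.3, 0.2, -0.8]
finger_gap: -0.0003
grip_force: 0.0
```

```bash
python3 -c "
from h import *
go(-.032,.21,.0455)
snap('scene','s3'); f=np.load('s3.npz')['f'].astype(int)
for v in range(180,202): print(v,' '.join('%3d/%2d'%(f[v,u,0],f[v,u,0]-f[v,u,2]) for u in range(426,446,1)))"
```

```text
t 3.5 rack [-0.0314  0.21  ] z 0.044 F [ 0.3  0.2 -0.8] gap -0.0003
shift [-0.001 -0.    -0.003] turn [-0.     0.    -0.004]
180  97/72  98/74  96/72  95/72  90/67  75/53  56/37  50/26  51/27  58/26  71/26  85/24  86/25  75/25  77/26  75/33  84/53  97/70 100/76 100/75
181  97/72  96/72  96/73  95/72  89/67  72/50  57/35  52/29  53/27  60/24  76/25  87/25  84/25  78/24  80/26  78/38  88/61  99/74 102/77 101/77
182  97/76  97/75  98/73  96/74  90/68  77/53  60/36  53/29  52/27  65/24  80/24  87/24  82/25  81/26  83/29  81/44  92/66  99/75 102/75 101/75
183  98/73  98/74  98/75  98/76  96/73  88/64  72/48  58/33  57/28  67/26  83/25  87/25  80/25  83/27  86/35  88/53  96/70 100/75 100/76  99/77
184  98/78 100/74 100/75 101/77 101/75  98/73  87/62  73/43  63/29  72/25  87/26  86/25  80/26  89/34  94/49  96/64  97/73  99/75  99/75 101/75
185 102/77 101/79 101/77 103/78 102/79 104/79 101/71  90/56  78/38  82/27  90/27  86/29  82/32  92/43  98/58  99/72  99/74 100/75 102/75 107/82
186 103/79 104/79 105/81 106/81 107/81 107/82 105/81 102/70  95/52  92/41  94/38  89/42  87/49  96/59  99/69  9
[... 1522 characters left out ...]
102/63 109/65 130/77 163/96 185/109 183/109 155/97 123/85 108/81 108/75 107/67 107/65 121/71 154/90 189/109 204/117
198 100/78 100/76 101/74 102/67 103/64 104/62 110/66 134/79 167/99 187/111 182/108 150/95 120/82 109/74 106/65 105/64 107/65 123/72 157/92 191/110
199 100/77  99/77 101/73 101/70 104/63 103/63 105/62 115/69 138/83 171/101 190/112 180/108 145/90 112/72 103/62 103/60 105/63 108/65 124/76 158/93
200 100/76  99/75 100/73 102/66 102/63 102/61 104/62 104/63 114/67 141/84 173/101 189/111 168/97 122/74 101/59  99/60 104/62 105/63 106/64 123/73
201 100/75 100/76 101/73 103/65 103/64 103/63 103/61 101/61 103/62 116/69 143/86 171/100 167/97 123/74 101/62 101/60 101/61 103/61 104/63 110/64
```

Call:
{"method": "play_rows", "body": {
  "rows": [
    {"fingers": 0,"x": 0,"y": 0,"z": 0.008,"rx": 0,"ry": 0,"rz": 0},
    {"fingers": 0,"x": 0,"y": 0,"z": 0.016,"rx": 0,"ry": 0,"rz": 0},
    {"fingers": 0,"x": 0,"y": 0,"z": 0.024,"rx": 0,"ry": 0,"rz": 0},
    {"fingers": 0,"x": 0,"y": 0,"z": 0.024,"rx": 0,"ry": 0,"rz": 0}
  ]
}}

```text
time: 3.88
tcp_pos: [0.6637, 0.1998, 0.0308]
eef_rot: [0.0, 0.997, -0.083, -0.001]
ft_force: [-0.5, -0.0, -1.1]
finger_gap: 0.0002
grip_force: 0.0
```

```bash
python3 -c "
from h import *
go(-.032,.21,.0455)
snap('scene','s4'); f=np.load('s4.npz')['f'].astype(int)
for v in range(184,201): print(v,' '.join('%3d/%2d'%(f[v,u,0],f[v,u,0]-f[v,u,2]) for u in range(426,446,1)))"
```

```text
t 3.88 rack [-0.032   0.2095] z 0.0308 F [-0.5 -0.  -1.1] gap 0.0002
shift [-0.    -0.001 -0.029] turn [ 0.     0.001 -0.004]
184  99/76  99/77  99/75  93/70  75/55  59/33  52/29  52/29  57/26  72/24  85/23  84/26  78/25  78/26  78/37  87/59  97/71  99/73  99/74 101/75
185 101/77 102/77 100/74  92/69  74/52  59/35  51/28  53/27  62/25  77/23  86/25  81/24  78/25  82/28  79/43  90/65  99/72 101/74 101/76 105/79
186 104/78 103/80 104/78  99/75  85/59  66/43  54/30  55/26  66/25  83/25  87/24  80/24  79/27  82/34  85/52  94/70 100/78 104/75 103/79 110/85
187 105/81 105/83 107/80 105/80  96/72  81/55  65/40  59/29  71/24  85/25  86/25  79/26  87/31  92/43  94/62 101/76 102/78 104/79 106/81 118/90
188 106/80 106/84 106/81 106/80 102/79  94/69  81/51  73/34  79/27  88/25  85/27  82/29  93/38  99/57 101/72 102/78 102/78 104/78 109/82 130/100
189 107/80 105/81 105/81 106/81 105/80 103/76  96/66  90/47  89/35  91/34  87/35  86/39  95/48 100/65 101/76 104/78 103/76 106/81 117/89 140/108
190 105/80 106/79 105/81 106/82 107/82 106/83 104/77 100/63  95/52  95/52  93/55  95/60  98/68 100/72 102/74
[... 802 characters left out ...]
62 103/63 123/74 156/93 174/106 157/99 125/85 109/81 106/79 105/76 106/68 119/71 149/88 185/108 201/116 190/111
197 102/77 101/80 100/75  98/70  98/62 101/61 121/72 157/92 184/108 182/110 155/98 124/86 110/80 107/74 106/68 106/66 120/71 152/89 189/110 205/117
198 101/78 100/75  98/74  97/68  98/63 102/60 110/65 133/79 167/100 189/111 182/110 151/95 120/83 110/72 106/67 105/62 107/65 122/73 157/93 193/112
199 100/77 100/78 100/74  99/66 100/61 103/62 105/62 112/67 138/82 170/101 189/112 180/108 146/89 112/71 104/63 103/63 104/63 109/66 125/74 158/93
200 100/78  99/75  99/70  99/64 102/62 104/63 104/62 105/61 114/67 141/83 173/102 189/110 169/99 121/74 102/60 101/60 103/61 104/62 109/64 123/72
```

Call:
{"method": "play_rows", "body": {
  "rows": [
    {"fingers": 0,"x": 0,"y": 0,"z": 0.006,"rx": 0,"ry": 0,"rz": 0},
    {"fingers": 0,"x": 0,"y": 0,"z": 0.012,"rx": 0,"ry": 0,"rz": 0},
    {"fingers": 0,"x": 0,"y": 0,"z": 0.016,"rx": 0,"ry": 0,"rz": 0},
    {"fingers": 0,"x": 0,"y": 0,"z": 0.016,"rx": 0,"ry": 0,"rz": 0}
  ]
}}

```text
time: 4.27
tcp_pos: [0.664, 0.2, 0.0235]
eef_rot: [0.0, 0.997, -0.083, -0.0]
ft_force: [0.3, 0.1, -0.8]
finger_gap: 0.0002
grip_force: 0.0
```

```bash
python3 -c "
from h import *
go(-.032,.21,.0455)
snap('scene','s5'); f=np.load('s5.npz')['f'].astype(int)
for v in range(187,201): print(v,' '.join('%3d/%2d'%(f[v,u,0],f[v,u,0]-f[v,u,2]) for u in range(426,446,1)))"
```

```text
t 4.27 rack [-0.0317  0.2098] z 0.0235 F [ 0.3  0.1 -0.8] gap 0.0002
shift [-0.001 -0.    -0.044] turn [ 0.     0.    -0.004]
187 106/81 106/82 104/79  93/71  70/48  55/33  54/28  56/27  69/25  82/25  86/26  78/23  81/27  81/30  86/52  98/73 103/78 103/78 106/80 117/90
188 107/82 106/80 106/79  97/71  80/57  64/39  54/30  58/25  71/26  86/25  87/25  79/25  82/27  86/40  91/59 100/75 103/76 102/78 108/81 129/99
189 106/84 106/81 105/84 102/79  94/73  78/53  62/36  63/27  75/24  89/26  85/25  82/26  88/34  92/50  98/71 101/77 103/78 103/79 109/84 132/102
190 105/81 104/81 107/80 106/81 103/79  92/68  78/45  72/28  83/26  89/27  83/26  86/32  96/44  97/64 100/72 102/78 103/79 105/80 116/90 140/108
191 105/83 108/81 105/82 107/81 107/82 101/74  92/57  86/38  89/32  90/33  86/36  91/43  98/55 102/72 103/77 105/79 106/80 110/83 127/97 148/114
192 105/80 107/79 106/80 105/82 106/80 104/73  99/67  95/55  92/49  92/51  91/57  98/65 103/72 104/78 108/81 115/85 121/84 119/86 124/95 140/110
193 104/80 105/80 104/78 102/78 104/74 107/73 108/73 103/69  99/70  99/71 100/76 102/78 105/79 107/81 122/
[... 366 characters left out ...]
7/63 103/62 119/71 138/83 149/92 143/91 123/85 109/82 107/81 105/76 107/68 120/72 149/88 185/107 201/116 190/109
197 103/76 101/78 100/75  98/68  97/62 101/62 119/70 151/89 177/105 179/108 154/97 123/86 109/83 108/75 107/67 107/64 120/71 153/90 189/109 205/117
198  99/78 100/76 100/75  99/67  98/61 100/60 110/66 134/81 167/98 188/112 182/109 151/96 120/82 109/73 106/65 107/64 107/65 122/72 158/93 192/111
199 100/76  99/77 100/73  99/66 100/61 102/62 104/64 115/68 140/83 171/102 190/112 180/107 146/89 113/72 103/62 103/62 105/62 109/66 126/75 158/92
200 101/75 100/75  99/71  99/63 100/61 103/63 104/62 104/61 115/68 141/83 174/102 188/111 169/99 122/74 100/61 100/60 103/62 104/62 108/65 124/74
```

Call:
{"method": "play_rows", "body": {
  "rows": [
    {"fingers": 0,"x": 0,"y": 0,"z": 0.004,"rx": 0,"ry": 0,"rz": 0},
    {"fingers": 0,"x": 0,"y": 0,"z": 0.008,"rx": 0,"ry": 0,"rz": 0},
    {"fingers": 0,"x": 0,"y": 0,"z": 0.008,"rx": 0,"ry": 0,"rz": 0}
  ]
}}

```text
time: 4.57
tcp_pos: [0.6642, 0.2, 0.0198]
eef_rot: [0.0, 0.997, -0.083, -0.0]
ft_force: [-0.3, 0.7, 0.3]
finger_gap: -0.0001
grip_force: 0.0
```

Call:
{"method": "play_rows", "body": {
  "rows": [
    {"fingers": 0,"x": 0,"y": 0,"z": 0.002,"rx": 0,"ry": 0,"rz": 0},
    {"fingers": 0,"x": 0,"y": 0,"z": 0.004,"rx": 0,"ry": 0,"rz": 0},
    {"fingers": 0,"x": 0,"y": 0,"z": 0.004,"rx": 0,"ry": 0,"rz": 0}
  ]
}}

```text
time: 4.82
tcp_pos: [0.6643, 0.2001, 0.018]
eef_rot: [0.0, 0.997, -0.083, -0.0]
ft_force: [1.0, -0.1, -1.1]
finger_gap: -0.0002
grip_force: 0.0
```

```bash
python3 -c "
from h import *
go(-.032,.21,.0455)
snap('scene','s6'); f=np.load('s6.npz')['f'].astype(int)
for v in range(189,201): print(v,' '.join('%3d/%2d'%(f[v,u,0],f[v,u,0]-f[v,u,2]) for u in range(426,446,1)))"
```

```text
t 4.82 rack [-0.0314  0.2098] z 0.018 F [ 1.  -0.1 -1.1] gap -0.0002
shift [-0.001 -0.    -0.055] turn [ 0.     0.    -0.004]
189 106/83 106/81 102/78  91/68  67/46  54/31  54/28  60/27  74/24  86/24  84/25  79/26  85/30  83/41  91/65  99/75 102/79 104/77 109/84 131/103
190 105/82 105/81 105/81  97/73  80/56  64/42  55/29  64/26  78/25  87/24  83/25  82/27  89/35  90/52  97/71 102/76 103/79 107/80 116/90 141/107
191 105/79 105/82 104/82 104/78  95/70  78/55  66/38  70/26  84/25  88/26  84/28  86/32  94/44  98/62 102/77 105/77 106/81 109/81 127/97 148/117
192 106/82 106/81 106/83 106/80 102/76  94/65  83/46  82/33  88/28  87/29  84/33  92/40 101/53 103/72 110/80 116/82 121/85 119/86 124/93 140/109
193 105/80 105/78 103/79 103/75 103/74 105/70 105/62  97/48  95/40  94/43  93/51  97/59 101/69 107/79 122/84 145/93 159/99 150/95 127/89 120/88
194 103/77 102/78 102/77 100/74 104/69 112/70 117/71 111/66 105/66 103/67 102/72 102/75 105/80 111/80 132/86 169/100 192/114 188/111 159/98 126/87
195 101/77 101/77  99/76  99/73 101/65 109/65 117/70 122/76 121/78 113/79 107/80 106/81 106/80 106/76 116/76 146/88 183/108 201/117 190/112 157/96
196 102/78 101/77 101/75  99/71  99/62 101/60 114/68 133/78 149/91 143/93 123/84 110/81 105/80 105/77 107/67 119/72 150/86 185/108 203/115 189/109
197 104/78 100/76 100/76  98/69  96/62  98/58 109/65 141/85 174/103 179/107 155/97 123/86 110/81 107/75 107/67 107/65 121/72 153/89 189/109 205/117
198 101/76  99/75 100/75  98/69  96/60  98/60 107/63 130/77 166/98 188/112 182/110 151/95 119/82 109/74 106/64 104/62 108/65 123/73 157/92 192/112
199  99/76  99/76  98/74  97/65  98/61 101/62 105/63 114/68 138/81 171/102 190/112 181/107 145/89 113/72 103/63 102/61 104/63 107/65 124/74 157/92
200 100/76 100/76  99/70  96/62  97/60 101/62 103/63 104/62 116/68 142/84 174/102 189/110 170/99 122/74  99/60 101/59 103/61 105/62 107/66 123/73
```

```bash
python3 -c "
from h import *
snap('top','t6')
f=cv2.imread('pics/s6.png'); g=cv2.imread('pics/t6.png')
a=cv2.resize(f[150:220,400:450],None,fx=8,fy=8,interpolation=cv2.INTER_CUBIC); b=cv2.resize(g[110:180,165:215],None,fx=8,fy=8,interpolation=cv2.INTER_CUBIC)
c=np.hstack([a,b]).astype(float); c=255*(c/255)**.6; cv2.imwrite('pics/both6.png',c.astype('uint8'))
p=manip.get_state()['tcp_pos']
print('scene crop',(proj('s6',p)-[400,150])*8,'top crop',(proj('t6',p)-[165,110])*8+[400,0])
p[2]+=.03;print('+30: scene crop',(proj('s6',p)-[400,150])*8,'top crop',(proj('t6',p)-[165,110])*8+[400,0])"
```

```text
scene crop [248.45648775 417.43688042] top crop [603.14447843 369.0907116 ]
+30: scene crop [262.78583739 356.27637087] top crop [577.65960652 348.85985218]
```

View pics/both6.png

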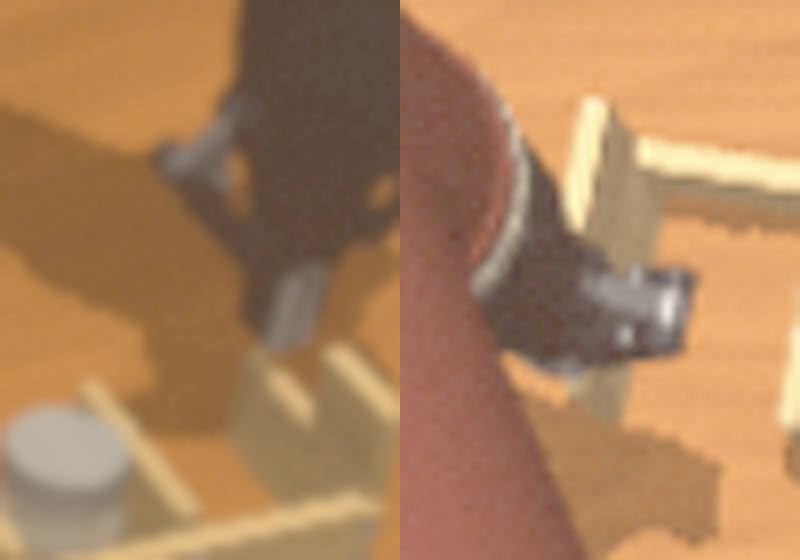

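```bash
python3 -c "
from h import *
from scipy.optimize import least_squares as ls
a,o,R,_,_=fit()
for S,T in (((267,338),(567,365)),((267,338),(575,350)),((267,338),(585,345))):
  r=ls(lambda p:np.r_[proj('s6',p)-[400+S[0]/8,150+S[1]/8],proj('t6',p)-[165+(T[0]-400)/8,110+T[1]/8]],[.66,.2,.05])
  print(r.x.round(4),r.fun.round(1),'rack',(R.T@(r.x[:2]-o)).round(4))
for z in (.045,.055,.065): q=ray('s6',400+267/8,150+338/8,z); print(z,'rack',(R.T@(q[:2]-o)).round(4))
s=manip.get_state(); print(s['joint_positions'].round(3))"
```

```text
[0.6591 0.2035 0.0515] [-0.6  0.1 -0.4 -0.3] rack [-0.0371  0.2124]
[0.6629 0.1997 0.0556] [-0.5  0.1 -0.4 -0.2] rack [-0.0328  0.2093]
[0.6645 0.1967 0.0575] [-0.8  0.2 -0.6 -0.4] rack [-0.0307  0.2065]
0.045 rack [-0.0442  0.22  ]
0.055 rack [-0.0335  0.2115]
0.065 rack [-0.0227  0.2031]
[-0.067  0.584 -0.405  1.508  0.246  1.1   -2.261]
```

Call:
{"method": "play_rows", "body": {
  "rows": [
    {"fingers": 0,"x": 0,"y": 0,"z": 0.002,"rx": 0,"ry": 0,"rz": 0},
    {"fingers": 0,"x": 0,"y": 0,"z": 0.004,"rx": 0,"ry": 0,"rz": 0},
    {"fingers": 0,"x": 0,"y": 0,"z": 0.006,"rx": 0,"ry": 0,"rz": 0},
    {"fingers": 0,"x": 0,"y": 0,"z": 0.006,"rx": 0,"ry": 0,"rz": 0}
  ]
}}

```text
time: 5.25
tcp_pos: [0.6642, 0.2001, 0.0149]
eef_rot: [0.0, 0.997, -0.083, -0.0]
ft_force: [-0.2, -0.4, -0.4]
finger_gap: -0.0003
grip_force: 0.0
```

Call:
{"method": "play_rows", "body": {
  "rows": [
    {"fingers": 0,"x": 0,"y": 0,"z": 0.002,"rx": 0,"ry": 0,"rz": 0},
    {"fingers": 0,"x": 0,"y": 0,"z": 0.004,"rx": 0,"ry": 0,"rz": 0},
    {"fingers": 0,"x": 0,"y": 0,"z": 0.004,"rx": 0,"ry": 0,"rz": 0}
  ]
}}

```text
time: 5.5
tcp_pos: [0.6642, 0.2001, 0.0129]
eef_rot: [0.0, 0.997, -0.083, -0.0]
ft_force: [0.0, -0.2, -0.2]
finger_gap: -0.0
grip_force: 0.0
```

```bash
python3 -c "
from h import *
go(-.032,.21,.0455)
snap('scene','s7'); f=np.load('s7.npz')['f'].astype(int)
for v in range(190,204): print(v,' '.join('%3d/%2d'%(f[v,u,0],f[v,u,0]-f[v,u,2]) for u in range(426,446,1)))"
```

```text
t 5.5 rack [-0.0315  0.2098] z 0.0129 F [ 0.  -0.2 -0.2] gap -0.0
shift [-0.001 -0.    -0.065] turn [ 0.     0.    -0.004]
190 105/81 104/80  97/74  81/56  58/38  52/29  55/26  64/26  79/25  87/25  82/25  79/26  82/28  81/44  94/66 102/76 103/77 106/79 117/89 139/108
191 105/81 105/81 102/79  92/65  70/50  56/31  56/27  67/24  83/24  88/26  82/26  81/26  82/33  86/53 100/71 106/78 107/81 110/86 129/98 151/118
192 106/82 105/82 105/80  97/77  83/60  67/40  62/29  72/24  87/27  86/26  80/26  87/31  91/46  97/65 105/79 115/84 120/84 121/86 131/101 151/117
193 105/80 104/80 103/80 100/75  95/66  86/50  80/36  83/28  90/27  86/27  82/32  94/41 102/61 107/76 122/83 145/92 159/99 153/98 140/98 141/109
194 103/80 101/79 101/75 100/73 102/67 105/60 101/50  98/41  96/36  90/39  89/46  98/54 103/71 110/79 132/86 168/100 192/113 189/114 162/102 133/91
195 101/77 102/75 100/76  99/72 100/66 107/62 112/62 116/61 113/63 107/67 103/71 103/73 105/77 107/77 117/75 147/87 183/107 202/118 190/112 156/95
196 101/78 102/79 100/76  98/69  97/63 102/62 113/68 132/78 146/88 142/89 122/84 110/83 106/80 105/75
[... 366 characters left out ...]
 96/65  97/59 100/60 106/62 114/68 138/83 170/100 190/112 181/107 145/90 111/72 104/62 102/61 105/63 108/65 124/75 159/92
200 101/77 100/76  99/73  95/64  97/60 102/61 104/61 106/62 114/69 141/83 174/102 190/110 169/99 123/74 102/62 101/62 102/61 104/62 108/64 123/72
201 101/74 100/74  98/70  96/62  97/59 102/61 103/62 102/61 103/61 116/70 144/85 171/100 167/98 124/73 102/61 101/59 102/60 103/61 105/62 108/65
202  99/77  99/76  98/68  98/62  99/62 102/61 103/62 102/61 103/61 107/63 119/71 142/85 145/86 118/72 102/61  98/59 100/60 102/61 103/62 105/63
203 102/78 102/75 100/68 102/62 104/62 103/63 104/62 103/61 104/62 104/62 105/62 115/69 120/71 109/65 101/60  99/60  97/59 100/61 101/61 102/62
```

Call:
{"method": "play_rows", "body": {
  "rows": [
    {"fingers": 0,"x": 0,"y": 0,"z": 0.002,"rx": 0,"ry": 0,"rz": 0},
    {"fingers": 0,"x": 0,"y": 0,"z": 0.004,"rx": 0,"ry": 0,"rz": 0},
    {"fingers": 0,"x": 0,"y": 0,"z": 0.004,"rx": 0,"ry": 0,"rz": 0}
  ]
}}

```text
time: 5.8
tcp_pos: [0.6642, 0.2001, 0.0109]
eef_rot: [0.0, 0.997, -0.083, -0.0]
ft_force: [-0.4, 0.5, 1.1]
finger_gap: 0.0002
grip_force: 0.0
```

Call:
{"method": "play_rows", "body": {
  "rows": [
    {"fingers": 0,"x": 0,"y": 0,"z": 0.002,"rx": 0,"ry": 0,"rz": 0},
    {"fingers": 0,"x": 0,"y": 0,"z": 0.003,"rx": 0,"ry": 0,"rz": 0},
    {"fingers": 0,"x": 0,"y": 0,"z": 0.003,"rx": 0,"ry": 0,"rz": 0}
  ]
}}

```text
time: 6.05
tcp_pos: [0.6643, 0.2001, 0.0095]
eef_rot: [0.0, 0.997, -0.083, -0.0]
ft_force: [-0.1, 0.1, 0.2]
finger_gap: 0.0002
grip_force: 0.0
```

```bash
python3 -c "
from h import *
go(-.032,.21,.0455)
snap('scene','s8'); f=np.load('s8.npz')['f'].astype(int)
for v in range(192,201): print(v,' '.join('%3d/%2d'%(f[v,u,0],f[v,u,0]-f[v,u,2]) for u in range(426,446,1)))"
```

```text
t 6.05 rack [-0.0315  0.2099] z 0.0095 F [-0.1  0.1  0.2] gap 0.0002
shift [-0.001 -0.    -0.072] turn [ 0.     0.    -0.004]
192 105/83 106/81 101/79  89/65  69/42  58/31  58/27  71/25  86/25  88/25  82/25  85/30  87/41  94/61 106/78 116/82 121/84 120/87 127/98 146/112
193 106/82 104/79 102/77  95/68  80/53  65/38  64/29  75/24  87/25  86/26  83/28  93/36  96/56 105/74 121/84 145/92 158/99 152/98 139/97 142/108
194 103/78 103/80 101/79  96/70  89/60  82/46  78/35  83/29  91/28  86/29  87/34  97/46 103/66 110/78 132/86 168/101 193/113 189/113 162/101 133/91
195 102/79 101/79 101/77  98/72  97/65  96/54  95/45  97/39 101/40  99/45  98/51 101/63 104/75 107/75 117/76 147/87 184/106 202/118 191/113 156/95
196 102/77 102/77 101/78  98/69  97/62  99/59 102/58 111/60 126/70 136/81 121/80 109/78 106/79 106/75 107/69 119/70 150/87 186/108 202/117 191/109
197 102/80 101/77 101/75  98/69  96/62  97/59 102/61 123/73 157/93 174/103 153/97 125/86 109/80 108/75 106/67 108/65 120/72 153/90 189/108 205/117
198 101/75 100/76  99/74  97/66  96/59  95/58 100/61 122/74 160/95 187/111 182/109 152/94 120/82 108/74 107/65 104/64 108/65 124/74 157/93 193/112
199 100/75  99/78  99/75  94/64  94/57  95/57  99/61 112/69 139/82 171/101 190/111 180/107 146/89 113/72 104/64 103/62 106/62 109/65 124/73 158/92
200 100/77 101/77  99/70  95/62  95/57  95/58  99/59 104/62 116/70 141/84 174/103 188/110 170/98 122/73 101/61 100/61 103/63 104/62 108/66 123/74
```

Call:
{"method": "play_rows", "body": {
  "rows": [
    {"fingers": 0,"x": 0,"y": 0,"z": 0.002,"rx": 0,"ry": 0,"rz": 0},
    {"fingers": 0,"x": 0,"y": 0,"z": 0.003,"rx": 0,"ry": 0,"rz": 0},
    {"fingers": 0,"x": 0,"y": 0,"z": 0.003,"rx": 0,"ry": 0,"rz": 0}
  ]
}}

```text
time: 6.35
tcp_pos: [0.6643, 0.2001, 0.008]
eef_rot: [0.0, 0.997, -0.083, -0.0]
ft_force: [-0.4, -0.4, 0.4]
finger_gap: 0.0001
grip_force: 0.0
```

Call:
{"method": "play_rows", "body": {
  "rows": [
    {"fingers": 0,"x": 0,"y": 0,"z": 0.002,"rx": 0,"ry": 0,"rz": 0},
    {"fingers": 0,"x": 0,"y": 0,"z": 0.003,"rx": 0,"ry": 0,"rz": 0},
    {"fingers": 0,"x": 0,"y": 0,"z": 0.003,"rx": 0,"ry": 0,"rz": 0}
  ]
}}

```text
time: 6.6
tcp_pos: [0.6642, 0.2001, 0.0065]
eef_rot: [0.0, 0.997, -0.083, -0.0]
ft_force: [0.3, -0.2, -0.3]
finger_gap: 0.0001
grip_force: 0.0
```

```bash
python3 -c "
from h import *
go(-.032,.21,.0455)
snap('scene','s9'); f=np.load('s9.npz')['f'].astype(int)
for v in range(193,201): print(v,' '.join('%3d/%2d'%(f[v,u,0],f[v,u,0]-f[v,u,2]) for u in range(426,446,1)))"
```

```text
t 6.6 rack [-0.0315  0.2098] z 0.0065 F [ 0.3 -0.2 -0.3] gap 0.0001
shift [-0.001 -0.    -0.078] turn [ 0.     0.    -0.004]
193 104/85 104/79 100/76  87/63  68/42  56/30  58/27  75/26  87/25  87/27  84/26  86/29  86/46  99/70 120/83 145/92 160/99 152/98 140/97 147/111
194 104/79 102/79  99/77  92/67  78/52  64/36  65/28  78/25  87/25  85/27  85/29  92/38  96/57 109/74 131/85 169/101 193/113 190/113 164/103 142/99
195 103/77 101/77  99/76  97/68  88/57  79/43  79/33  86/30  95/33  91/36  91/39  97/47 103/69 107/77 118/78 147/89 184/107 202/118 192/114 159/99
196 103/78 102/80  99/76  97/69  96/60  90/50  91/42 102/44 119/57 128/69 112/67 105/68 105/78 105/76 106/67 119/71 150/87 185/108 202/117 190/110
197 103/79 101/77 101/75  98/67  97/61  94/55  99/55 121/67 155/89 172/103 153/95 122/85 111/81 106/75 106/67 107/65 122/71 152/91 190/109 204/117
198 102/77 101/77  99/74  98/69  97/60  96/56 102/61 123/73 160/94 186/112 181/108 151/96 119/82 108/73 106/66 106/62 107/64 122/73 158/92 193/112
199 100/77 100/75  99/72  97/64  94/58  94/57  99/60 112/66 138/82 171/100 191/113 182/106 146/89 112/72 103/64 104/62 103/64 108/66 125/76 158/92
200 100/77 100/75  99/72  94/62  93/56  94/58 100/59 104/62 114/68 142/85 175/102 190/110 168/99 122/74 101/62 103/61 102/62 105/64 109/64 124/73
```

Call:
{"method": "play_rows", "body": {
  "rows": [
    {"fingers": 0,"x": 0,"y": 0,"z": 0.002,"rx": 0,"ry": 0,"rz": 0},
    {"fingers": 0,"x": 0,"y": 0,"z": 0.003,"rx": 0,"ry": 0,"rz": 0},
    {"fingers": 0,"x": 0,"y": 0,"z": 0.003,"rx": 0,"ry": 0,"rz": 0}
  ]
}}

```text
time: 6.9
tcp_pos: [0.6645, 0.2002, 0.0054]
eef_rot: [-0.0, 0.997, -0.083, 0.0]
ft_force: [-0.5, 0.2, 1.5]
finger_gap: 0.0003
grip_force: 0.6
```

Call:
{"method": "play_rows", "body": {
  "rows": [
    {"fingers": 0,"x": 0,"y": 0,"z": 0.002,"rx": 0,"ry": 0,"rz": 0},
    {"fingers": 0,"x": 0,"y": 0,"z": 0.003,"rx": 0,"ry": 0,"rz": 0},
    {"fingers": 0,"x": 0,"y": 0,"z": 0.003,"rx": 0,"ry": 0,"rz": 0}
  ]
}}

```text
time: 7.15
tcp_pos: [0.6645, 0.2003, 0.0051]
eef_rot: [-0.0, 0.997, -0.083, 0.0]
ft_force: [-4.5, -1.9, 10.0]
finger_gap: 0.0001
grip_force: 5.6
```

```bash
python3 -c "
from h import *
go(-.032,.21,.0455)
snap('scene','s10'); f=np.load('s10.npz')['f'].astype(int)
for v in range(193,201): print(v,' '.join('%3d/%2d'%(f[v,u,0],f[v,u,0]-f[v,u,2]) for u in range(426,446,1)))"
```

```text
t 7.15 rack [-0.0312  0.2101] z 0.0051 F [-4.5 -1.9 10. ] gap 0.0001
shift [-0.002  0.    -0.081] turn [-0.    -0.    -0.004]
193 105/82 102/79  97/72  80/55  63/41  55/32  59/28  72/25  87/24  87/25  79/26  84/31  86/43  97/66 120/83 145/92 159/99 152/97 139/99 146/112
194 102/79 103/79  99/75  89/65  76/50  63/37  64/28  76/25  89/27  86/24  84/27  93/38  99/57 107/74 132/84 169/101 193/113 190/113 163/101 142/100
195 102/80 102/77 100/76  96/69  87/58  78/43  75/31  85/28  93/29  89/31  89/36  98/47 103/69 107/77 118/75 146/87 183/108 201/118 190/112 159/98
196 102/79 100/77 100/78  97/71  94/61  90/51  89/40  97/38 108/46 114/55 110/59 106/64 107/74 106/75 106/69 119/72 151/89 186/107 203/117 190/110
197 102/80 101/78  99/75  97/70  97/60  94/57  96/51 111/58 140/77 157/91 148/91 122/82 109/82 108/74 107/68 107/65 122/71 152/89 190/110 205/118
198 101/79 101/76  99/74  98/67  95/60  94/57  99/59 121/70 157/91 182/108 180/108 150/97 120/82 109/74 106/65 107/64 108/65 122/73 158/94 193/112
199 100/76 101/75  98/72  95/65  93/58  94/57  99/60 113/66 138/82 170/100 190/112 180/108 146/90 113/73 102/63 103/60 104/62 109/64 125/75 159/94
200 100/77 100/76 100/70  95/62  93/57  95/58  99/61 104/62 116/68 142/85 175/104 190/109 169/99 121/73 101/61 101/61 104/64 106/63 109/65 125/74
```

Call:
{"method": "play_rows", "body": {
  "rows": [
    {"fingers": 0,"x": 0,"y": 0,"z": -0.03,"rx": 0,"ry": 0,"rz": 0},
    {"fingers": 0,"x": 0,"y": 0,"z": -0.064,"rx": 0,"ry": 0,"rz": 0},
    {"fingers": 0,"x": 0,"y": 0.07,"z": -0.064,"rx": 0,"ry": 0,"rz": 0},
    {"fingers": 0,"x": 0,"y": 0.14,"z": -0.064,"rx": 0,"ry": 0,"rz": 0},
    {"fingers": 0,"x": 0,"y": 0.14,"z": -0.05,"rx": 0,"ry": 0,"rz": 0},
    {"fingers": 0,"x": 0,"y": 0.14,"z": -0.02,"rx": 0,"ry": 0,"rz": 0},
    {"fingers": 0,"x": 0,"y": 0.14,"z": -0.012,"rx": 0,"ry": 0,"rz": 0},
    {"fingers": 0,"x": 0,"y": 0.14,"z": -0.012,"rx": 0,"ry": 0,"rz": 0}
  ]
}}

```text
time: 7.87
tcp_pos: [0.6519, 0.131, 0.0088]
eef_rot: [0.0, 0.997, -0.083, -0.001]
ft_force: [0.8, -0.2, -0.0]
finger_gap: -0.0001
grip_force: 0.0
```

```bash
python3 -c "
from h import *
go(-.032,.14,.0055)"
```

```text
t 7.87 rack [-0.0327  0.1397] z 0.0088 F [ 0.8 -0.2 -0. ] gap -0.0001
shift [ 0.001 -0.001  0.007] turn [ 0.     0.001 -0.004]
```

Call:
{"method": "play_rows", "body": {
  "rows": [
    {"fingers": 0,"x": 0.001,"y": 0,"z": 0.003,"rx": 0,"ry": 0,"rz": 0},
    {"fingers": 0,"x": 0.001,"y": 0,"z": 0.006,"rx": 0,"ry": 0,"rz": 0},
    {"fingers": 0,"x": 0.001,"y": 0,"z": 0.009,"rx": 0,"ry": 0,"rz": 0},
    {"fingers": 0,"x": 0.001,"y": 0,"z": 0.009,"rx": 0,"ry": 0,"rz": 0},
    {"fingers": 0,"x": 0.001,"y": 0,"z": 0.009,"rx": 0,"ry": 0,"rz": 0}
  ]
}}

```text
time: 8.28
tcp_pos: [0.6534, 0.1313, 0.0055]
eef_rot: [-0.0, 0.997, -0.083, 0.0]
ft_force: [0.8, -0.7, 0.8]
finger_gap: -0.0001
grip_force: 0.0
```

Call:
{"method": "play_rows", "body": {
  "rows": [
    {"fingers": 0,"x": 0,"y": 0,"z": 0.002,"rx": 0,"ry": 0,"rz": 0},
    {"fingers": 0,"x": 0,"y": 0,"z": 0.003,"rx": 0,"ry": 0,"rz": 0},
    {"fingers": 0,"x": 0,"y": 0,"z": 0.003,"rx": 0,"ry": 0,"rz": 0},
    {"fingers": 0,"x": 0,"y": 0,"z": 0.003,"rx": 0,"ry": 0,"rz": 0}
  ]
}}

```text
time: 8.62
tcp_pos: [0.6536, 0.1313, 0.0051]
eef_rot: [-0.0, 0.997, -0.083, 0.0]
ft_force: [-4.1, -0.2, 10.0]
finger_gap: 0.0004
grip_force: 5.0
```

```bash
python3 -c "
from h import *
go(-.032,.14,.0055)"
```

```text
t 8.62 rack [-0.031   0.1403] z 0.0051 F [-4.1 -0.2 10. ] gap 0.0004
shift [-0.002  0.001 -0.001] turn [-0.    -0.001 -0.004]
```

Call:
{"method": "play_rows", "body": {
  "rows": [
    {"fingers": 0,"x": 0,"y": 0,"z": -0.03,"rx": 0,"ry": 0,"rz": 0},
    {"fingers": 0,"x": 0,"y": 0,"z": -0.07,"rx": 0,"ry": 0,"rz": 0},
    {"fingers": 0,"x": -0.002,"y": 0.07,"z": -0.07,"rx": 0,"ry": 0,"rz": 0},
    {"fingers": 0,"x": -0.002,"y": 0.141,"z": -0.07,"rx": 0,"ry": 0,"rz": 0},
    {"fingers": 0,"x": -0.002,"y": 0.141,"z": -0.06,"rx": 0,"ry": 0,"rz": 0},
    {"fingers": 0,"x": -0.002,"y": 0.141,"z": -0.03,"rx": 0,"ry": 0,"rz": 0},
    {"fingers": 0,"x": -0.002,"y": 0.141,"z": -0.012,"rx": 0,"ry": 0,"rz": 0},
    {"fingers": 0,"x": -0.002,"y": 0.141,"z": -0.012,"rx": 0,"ry": 0,"rz": 0}
  ]
}}

```text
time: 9.28
tcp_pos: [0.639, 0.0616, 0.0074]
eef_rot: [0.0, 0.997, -0.083, -0.002]
ft_force: [-0.2, 0.2, -0.5]
finger_gap: -0.0002
grip_force: 0.0
```

Call:
{"method": "play_rows", "body": {
  "rows": [
    {"fingers": 0,"x": 0,"y": 0,"z": 0.003,"rx": 0,"ry": 0,"rz": 0},
    {"fingers": 0,"x": 0,"y": 0,"z": 0.006,"rx": 0,"ry": 0,"rz": 0},
    {"fingers": 0,"x": 0,"y": 0,"z": 0.009,"rx": 0,"ry": 0,"rz": 0},
    {"fingers": 0,"x": 0,"y": 0,"z": 0.01,"rx": 0,"ry": 0,"rz": 0},
    {"fingers": 0,"x": 0,"y": 0,"z": 0.01,"rx": 0,"ry": 0,"rz": 0},
    {"fingers": 0,"x": 0,"y": 0,"z": 0.01,"rx": 0,"ry": 0,"rz": 0}
  ]
}}

```text
time: 9.78
tcp_pos: [0.641, 0.0622, 0.0052]
eef_rot: [-0.0, 0.997, -0.083, 0.0]
ft_force: [-0.7, 0.0, 2.9]
finger_gap: -0.0001
grip_force: 1.6
```

```bash
python3 -c "
from h import *
go(-.032,.07,.0055)"
```

```text
t 9.78 rack [-0.0324  0.07  ] z 0.0052 F [-0.7  0.   2.9] gap -0.0001
shift [ 0.001  0.    -0.001] turn [-0.    -0.001 -0.004]
```

Call:
{"method": "play_rows", "body": {
  "rows": [
    {"fingers": 0,"x": 0,"y": 0,"z": 0.002,"rx": 0,"ry": 0,"rz": 0},
    {"fingers": 0,"x": 0,"y": 0,"z": 0.002,"rx": 0,"ry": 0,"rz": 0},
    {"fingers": 0,"x": 0,"y": 0,"z": -0.06,"rx": 0,"ry": 0,"rz": 0},
    {"fingers": 0,"x": 0,"y": 0,"z": -0.13,"rx": 0,"ry": 0,"rz": 0},
    {"fingers": 0.26,"x": -0.174,"y": 0.42,"z": -0.13,"rx": 0,"ry": 0,"rz": -0.98},
    {"fingers": 0.26,"x": -0.174,"y": 0.42,"z": -0.13,"rx": 0,"ry": 0,"rz": -0.98},
    {"fingers": 0.26,"x": -0.174,"y": 0.42,"z": -0.13,"rx": 0,"ry": 0,"rz": -0.98},
    {"fingers": 0.26,"x": -0.174,"y": 0.42,"z": -0.13,"rx": 0,"ry": 0,"rz": -0.98}
  ]
}}

```text
time: 10.45
tcp_pos: [0.5536, -0.0773, 0.0697]
eef_rot: [0.0, 0.987, 0.162, -0.0]
ft_force: [0.8, -1.3, -0.1]
finger_gap: 0.0225
grip_force: 0.0
```

```bash
python3 -c "
from h import *
go(-.119,-.14,.07,90)"
```

```text
t 10.45 rack [-0.0964 -0.0816] z 0.0697 F [ 0.8 -1.3 -0.1] gap 0.0225
shift [-0.094  0.082 -0.001] turn [ 0.     0.    -0.691]
```

Call:
{"method": "play_rows", "body": {
  "rows": [
    {"fingers": 0.26,"x": -0.094,"y": 0.06,"z": 0,"rx": 0,"ry": 0,"rz": -0.65},
    {"fingers": 0.26,"x": -0.094,"y": 0.06,"z": 0,"rx": 0,"ry": 0,"rz": -0.65},
    {"fingers": 0.26,"x": -0.094,"y": 0.06,"z": 0,"rx": 0,"ry": 0,"rz": -0.65},
    {"fingers": 0.26,"x": -0.094,"y": 0.06,"z": 0,"rx": 0,"ry": 0,"rz": -0.65},
    {"fingers": 0.26,"x": -0.094,"y": 0.06,"z": 0,"rx": 0,"ry": 0,"rz": -0.65},
    {"fingers": 0.26,"x": -0.094,"y": 0.06,"z": 0,"rx": 0,"ry": 0,"rz": -0.65},
    {"fingers": 0.26,"x": -0.094,"y": 0.06,"z": 0,"rx": 0,"ry": 0,"rz": -0.65},
    {"fingers": 0.26,"x": -0.094,"y": 0.06,"z": 0,"rx": 0,"ry": 0,"rz": -0.65}
  ]
}}

```text
time: 11.12
tcp_pos: [0.5196, -0.119, 0.0697]
eef_rot: [0.0, 0.792, 0.611, -0.0]
ft_force: [0.7, -0.7, 0.2]
finger_gap: 0.0221
grip_force: 0.0
```

Call:
{"method": "play_rows", "body": {
  "rows": [
    {"fingers": 0.26,"x": 0,"y": 0,"z": 0,"rx": 0,"ry": 0,"rz": 0},
    {"fingers": 0.26,"x": 0,"y": 0,"z": 0,"rx": 0,"ry": 0,"rz": 0}
  ]
}}

```text
time: 11.28
tcp_pos: [0.5196, -0.119, 0.0696]
eef_rot: [-0.0, 0.795, 0.607, -0.0]
ft_force: [-1.0, -0.4, -0.4]
finger_gap: 0.0224
grip_force: 0.0
```

```bash
python3 -c "
from h import *
go(-.119,-.14,.06,90); print(manip.get_state()['joint_positions'].round(2))"
```

```text
t 11.28 rack [-0.1234 -0.1282] z 0.0696 F [-1.  -0.4 -0.4] gap 0.0224
shift [-0.023  0.011  0.019] turn [-0.    -0.    -0.068]
[ 0.64  0.25 -0.56  1.87  0.15  1.06 -0.25]
```

Call:
{"method": "play_rows", "body": {
  "rows": [
    {"fingers": 0.26,"x": -0.023,"y": 0.011,"z": 0,"rx": 0,"ry": 0,"rz": -0.068},
    {"fingers": 0.26,"x": -0.023,"y": 0.011,"z": 0.02,"rx": 0,"ry": 0,"rz": -0.068},
    {"fingers": 0.26,"x": -0.023,"y": 0.011,"z": 0.07,"rx": 0,"ry": 0,"rz": -0.068},
    {"fingers": 0.26,"x": -0.023,"y": 0.011,"z": 0.12,"rx": 0,"ry": 0,"rz": -0.068},
    {"fingers": 0.26,"x": -0.023,"y": 0.011,"z": 0.15,"rx": 0,"ry": 0,"rz": -0.068},
    {"fingers": 0.26,"x": -0.023,"y": 0.011,"z": 0.15,"rx": 0,"ry": 0,"rz": -0.068},
    {"fingers": 0.26,"x": -0.023,"y": 0.011,"z": 0.15,"rx": 0,"ry": 0,"rz": -0.068}
  ]
}}

```text
time: 11.87
tcp_pos: [0.5212, -0.1306, -0.0062]
eef_rot: [-0.001, 0.761, 0.649, -0.0]
ft_force: [1.7, 0.0, 0.5]
finger_gap: 0.0221
grip_force: 0.0
```

```bash
python3 -c "
from h import *
go(-.119,-.14,-.02,90)
snap('top','t11');snap('scene','s11')
f=cv2.imread('pics/s11.png'); g=cv2.imread('pics/t11.png')
a=cv2.resize(f[140:260,280:380],None,fx=4,fy=4,interpolation=cv2.INTER_CUBIC); b=cv2.resize(g[140:260,260:360],None,fx=4,fy=4,interpolation=cv2.INTER_CUBIC)
c=np.hstack([a,b]).astype(float); c=255*(c/255)**.6; cv2.imwrite('pics/both11.png',c.astype('uint8'))
p=manip.get_state()['tcp_pos']; p[2]+=.04
print('scene crop',(proj('s11',p)-[280,140])*4,'top crop',(proj('t11',p)-[260,140])*4+[400,0])"
```

```text
t 11.87 rack [-0.1199 -0.1394] z -0.0062 F [1.7 0.  0.5] gap 0.0221
shift [-0.001  0.002  0.028] turn [-0.001 -0.     0.001]
scene crop [136.9958509  250.68147342] top crop [625.1149304  275.58392693]
```

View pics/both11.png

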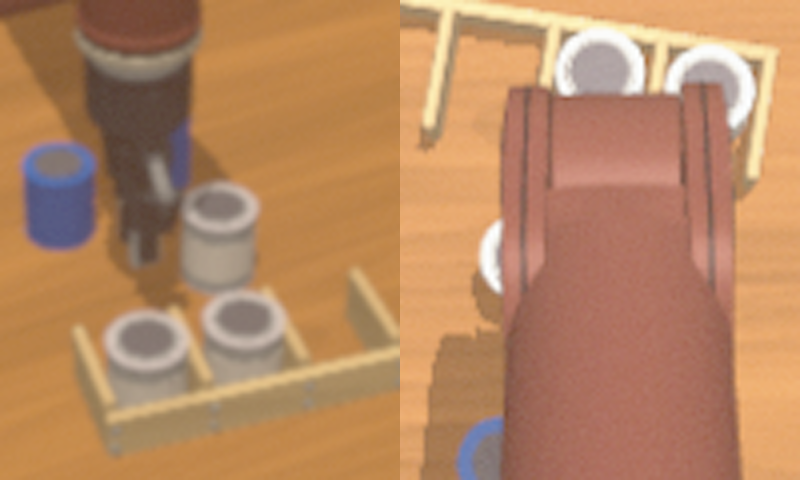

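The left half shows the fingertips at (145,260), close to the predicted (137,251), so the 40 mm offset holds. They stand clear beside the tin at (220,240). I'll lower a little and push sideways along the rack.

Call:
{"method": "play_rows", "body": {
  "rows": [
    {"fingers": 0.26,"x": 0,"y": 0,"z": 0.028,"rx": 0,"ry": 0,"rz": 0},
    {"fingers": 0.26,"x": 0.02,"y": 0,"z": 0.028,"rx": 0,"ry": 0,"rz": 0},
    {"fingers": 0.26,"x": 0.035,"y": 0,"z": 0.028,"rx": 0,"ry": 0,"rz": 0},
    {"fingers": 0.26,"x": 0.05,"y": 0,"z": 0.028,"rx": 0,"ry": 0,"rz": 0},
    {"fingers": 0.26,"x": 0.065,"y": 0,"z": 0.028,"rx": 0,"ry": 0,"rz": 0},
    {"fingers": 0.26,"x": 0.085,"y": 0,"z": 0.028,"rx": 0,"ry": 0,"rz": 0},
    {"fingers": 0.26,"x": 0.105,"y": 0,"z": 0.028,"rx": 0,"ry": 0,"rz": 0},
    {"fingers": 0.26,"x": 0.125,"y": 0,"z": 0.028,"rx": 0,"ry": 0,"rz": 0}
  ]
}}

```text
time: 12.63
tcp_pos: [0.5323, -0.0687, -0.0188]
eef_rot: [0.0, 0.76, 0.65, 0.0]
ft_force: [-0.6, -2.6, 2.5]
finger_gap: 0.0223
grip_force: 1.5
```

```bash
cat >> h.py <<'E'
def tin(tag,x,y,r=.03):
    "refine tin lid centre in rack coords near guess by matching a dark disc in a white ring, scene view"
    a,o,R,_,_=fit(); f=np.load(tag+'.npz')['f'].astype(np.float32); best=None
    sat=f.max(2)-f.min(2); grey=(sat<45).astype(np.float32); th=np.linspace(0,2*np.pi,48,endpoint=False)
    g=cv2.GaussianBlur(grey,(0,0),.8)
    def smp(c,rad):
        pts=np.array([proj(tag,[*(o+R@(c+rad*np.array([np.cos(t),np.sin(t)]))),.064]) for t in th],np.float32)
        return cv2.remap(g,pts[:,0],pts[:,1],1).mean()
    S=[(smp(np.array([x+i,y+j]),.025)-smp(np.array([x+i,y+j]),.032),x+i,y+j) for i in np.arange(-r,r+.001,.003) for j in np.arange(-r,r+.001,.003)]
    return np.round(max(S),4)
E
python3 -c "
from h import *
go(-.119,-.0017,-.02,90)
snap('scene','s12')
print(tin('s0',-.119,-.0765),tin('s12',-.119,-.04))"
```

```text
t 12.63 rack [-0.1189 -0.0766] z -0.0188 F [-0.6 -2.6  2.5] gap 0.0223
shift [0.15  0.    0.002] turn [0.    0.    0.003]
[ 0.4286 -0.11   -0.0795] [ 0.2685 -0.119  -0.04  ]
```

Call:
{"method": "play_rows", "body": {
  "rows": [
    {"fingers": 0.26,"x": 0.02,"y": 0,"z": 0,"rx": 0,"ry": 0,"rz": 0},
    {"fingers": 0.26,"x": 0.04,"y": 0,"z": 0,"rx": 0,"ry": 0,"rz": 0},
    {"fingers": 0.26,"x": 0.06,"y": 0,"z": 0,"rx": 0,"ry": 0,"rz": 0},
    {"fingers": 0.26,"x": 0.08,"y": 0,"z": 0,"rx": 0,"ry": 0,"rz": 0},
    {"fingers": 0.26,"x": 0.1,"y": 0,"z": 0,"rx": 0,"ry": 0,"rz": 0},
    {"fingers": 0.26,"x": 0.12,"y": 0,"z": 0,"rx": 0,"ry": 0,"rz": 0},
    {"fingers": 0.26,"x": 0.135,"y": 0,"z": 0,"rx": 0,"ry": 0,"rz": 0},
    {"fingers": 0.26,"x": 0.135,"y": 0,"z": 0,"rx": 0,"ry": 0,"rz": 0}
  ]
}}

```text
time: 13.35
tcp_pos: [0.5424, -0.0, -0.0193]
eef_rot: [-0.001, 0.759, 0.651, 0.001]
ft_force: [0.6, -0.3, -0.3]
finger_gap: 0.0225
grip_force: 0.0
```

```bash
python3 -c "
from h import *
go(-.119,-.0017,-.02,90)
snap('scene','s13')
print(tin('s13',-.115,.035))"
```

```text
t 13.35 rack [-0.1198 -0.0071] z -0.0193 F [ 0.6 -0.3 -0.3] gap 0.0225
shift [0.011 0.002 0.001] turn [-0.    -0.001  0.005]
[ 0.2477 -0.118   0.029 ]
```

Call:
{"method": "play_rows", "body": {
  "rows": [
    {"fingers": 0.26,"x": 0.005,"y": 0,"z": 0,"rx": 0,"ry": 0,"rz": 0},
    {"fingers": 0.26,"x": 0.01,"y": 0,"z": 0,"rx": 0,"ry": 0,"rz": 0},
    {"fingers": 0.26,"x": 0.012,"y": 0,"z": 0,"rx": 0,"ry": 0,"rz": 0},
    {"fingers": 0.26,"x": 0.012,"y": 0,"z": 0,"rx": 0,"ry": 0,"rz": 0}
  ]
}}

```text
time: 13.73
tcp_pos: [0.543, 0.003, -0.0194]
eef_rot: [-0.0, 0.76, 0.65, -0.0]
ft_force: [-0.3, -1.0, -0.4]
finger_gap: 0.0224
grip_force: 0.4
```

Call:
{"method": "play_rows", "body": {
  "rows": [
    {"fingers": 0.26,"x": -0.03,"y": 0,"z": 0,"rx": 0,"ry": 0,"rz": 0},
    {"fingers": 0.26,"x": -0.08,"y": 0,"z": 0,"rx": 0,"ry": 0,"rz": 0},
    {"fingers": 0.26,"x": -0.1,"y": 0,"z": -0.07,"rx": 0,"ry": 0,"rz": 0},
    {"fingers": 0.26,"x": -0.1,"y": 0,"z": -0.15,"rx": 0,"ry": 0,"rz": 0},
    {"fingers": 0.26,"x": -0.1,"y": 0,"z": -0.18,"rx": 0,"ry": 0,"rz": 0.1},
    {"fingers": 0.26,"x": -0.1,"y": 0,"z": -0.18,"rx": 0,"ry": 0,"rz": 0.2},
    {"fingers": 0.26,"x": -0.1,"y": 0,"z": -0.18,"rx": 0,"ry": 0,"rz": 0.2}
  ]
}}

```text
time: 14.32
tcp_pos: [0.5366, -0.0467, 0.0724]
eef_rot: [0.001, 0.854, 0.52, 0.001]
ft_force: [0.1, -0.3, -0.1]
finger_gap: 0.0224
grip_force: 0.0
```

```bash
python3 -c "
from h import *
go(-.19,.035,.07,0)
snap('scene','s14');snap('top','t14')
print(tin('s14',-.115,.035),tin('t14',-.115,.035))"
```

```text
t 14.32 rack [-0.1181 -0.0541] z 0.0724 F [ 0.1 -0.3 -0.1] gap 0.0224
shift [ 0.124 -0.192  0.004] turn [ 0.001 -0.002  0.798]
[ 0.4265 -0.118   0.029 ] [ 0.0555 -0.085   0.056 ]
```

Call:
{"method": "play_rows", "body": {
  "rows": [
    {"fingers": 0.26,"x": 0.124,"y": -0.192,"z": 0,"rx": 0,"ry": 0,"rz": 0.79},
    {"fingers": 0.26,"x": 0.124,"y": -0.192,"z": 0,"rx": 0,"ry": 0,"rz": 0.79},
    {"fingers": 0.26,"x": 0.124,"y": -0.192,"z": 0,"rx": 0,"ry": 0,"rz": 0.79},
    {"fingers": 0.26,"x": 0.124,"y": -0.192,"z": 0,"rx": 0,"ry": 0,"rz": 0.79},
    {"fingers": 0.26,"x": 0.124,"y": -0.192,"z": 0,"rx": 0,"ry": 0,"rz": 0.79},
    {"fingers": 0.26,"x": 0.124,"y": -0.192,"z": 0,"rx": 0,"ry": 0,"rz": 0.79},
    {"fingers": 0.26,"x": 0.124,"y": -0.192,"z": 0,"rx": 0,"ry": 0,"rz": 0.79},
    {"fingers": 0.26,"x": 0.124,"y": -0.192,"z": 0,"rx": 0,"ry": 0,"rz": 0.79}
  ]
}}

```text
time: 15.08
tcp_pos: [0.4776, 0.0525, 0.0705]
eef_rot: [-0.0, 0.999, 0.049, -0.0]
ft_force: [-0.1, -0.8, -0.3]
finger_gap: 0.0222
grip_force: 0.0
```

Call:
{"method": "play_rows", "body": {
  "rows": [
    {"fingers": 0.26,"x": 0,"y": 0,"z": 0,"rx": 0,"ry": 0,"rz": 0.1},
    {"fingers": 0.26,"x": 0,"y": 0,"z": 0,"rx": 0,"ry": 0,"rz": 0.16},
    {"fingers": 0.26,"x": 0,"y": 0,"z": 0,"rx": 0,"ry": 0,"rz": 0.16},
    {"fingers": 0.26,"x": 0,"y": 0,"z": 0,"rx": 0,"ry": 0,"rz": 0.16}
  ]
}}

```text
time: 15.42
tcp_pos: [0.4777, 0.0525, 0.0705]
eef_rot: [-0.0, 0.997, -0.072, -0.0]
ft_force: [-0.2, 0.4, -0.1]
finger_gap: 0.0224
grip_force: 0.0
```

```bash
python3 -c "
from h import *
go(-.19,.035,-.02,0)
snap('scene','s15')
print(tin('s15',-.115,.032,.015));print(manip.get_state()['joint_positions'].round(2))"
```

```text
t 15.42 rack [-0.1921  0.0344] z 0.0705 F [-0.2  0.4 -0.1] gap 0.0224
shift [ 0.004 -0.001  0.181] turn [-0.    0.    0.01]
[ 0.4254 -0.118   0.032 ]
[ 0.3   0.13 -0.53  1.99  0.08  1.04 -1.98]
```

Call:
{"method": "play_rows", "body": {
  "rows": [
    {"fingers": 0.26,"x": 0.004,"y": -0.001,"z": 0.06,"rx": 0,"ry": 0,"rz": 0.01},
    {"fingers": 0.26,"x": 0.004,"y": -0.001,"z": 0.12,"rx": 0,"ry": 0,"rz": 0.01},
    {"fingers": 0.26,"x": 0.004,"y": -0.001,"z": 0.17,"rx": 0,"ry": 0,"rz": 0.01},
    {"fingers": 0.26,"x": 0.004,"y": -0.001,"z": 0.18,"rx": 0,"ry": 0,"rz": 0.01},
    {"fingers": 0.26,"x": 0.03,"y": -0.001,"z": 0.18,"rx": 0,"ry": 0,"rz": 0.01},
    {"fingers": 0.26,"x": 0.05,"y": -0.001,"z": 0.18,"rx": 0,"ry": 0,"rz": 0.01},
    {"fingers": 0.26,"x": 0.06,"y": -0.001,"z": 0.18,"rx": 0,"ry": 0,"rz": 0.01},
    {"fingers": 0.26,"x": 0.06,"y": -0.001,"z": 0.18,"rx": 0,"ry": 0,"rz": 0.01}
  ]
}}

```text
time: 16.13
tcp_pos: [0.5097, 0.0484, -0.0182]
eef_rot: [-0.0, 0.997, -0.083, 0.001]
ft_force: [-0.8, -0.7, -1.3]
finger_gap: 0.0225
grip_force: 0.0
```

```bash
python3 -c "
from h import *
go(-.11,.035,-.02,0)"
```

```text
t 16.13 rack [-0.1599  0.0354] z -0.0182 F [-0.8 -0.7 -1.3] gap 0.0225
shift [0.1   0.    0.004] turn [-0.001 -0.001 -0.003]
```

Call:
{"method": "play_rows", "body": {
  "rows": [
    {"fingers": 0.26,"x": 0.015,"y": 0,"z": 0.002,"rx": 0,"ry": 0,"rz": -0.003},
    {"fingers": 0.26,"x": 0.03,"y": 0,"z": 0.002,"rx": 0,"ry": 0,"rz": -0.003},
    {"fingers": 0.26,"x": 0.045,"y": 0,"z": 0.002,"rx": 0,"ry": 0,"rz": -0.003},
    {"fingers": 0.26,"x": 0.06,"y": 0,"z": 0.002,"rx": 0,"ry": 0,"rz": -0.003},
    {"fingers": 0.26,"x": 0.075,"y": 0,"z": 0.002,"rx": 0,"ry": 0,"rz": -0.003},
    {"fingers": 0.26,"x": 0.085,"y": 0,"z": 0.002,"rx": 0,"ry": 0,"rz": -0.003},
    {"fingers": 0.26,"x": 0.095,"y": 0,"z": 0.002,"rx": 0,"ry": 0,"rz": -0.003},
    {"fingers": 0.26,"x": 0.095,"y": 0,"z": 0.002,"rx": 0,"ry": 0,"rz": -0.003}
  ]
}}

```text
time: 16.8
tcp_pos: [0.5557, 0.0404, -0.0203]
eef_rot: [-0.0, 0.997, -0.081, 0.0]
ft_force: [-0.2, 0.5, 1.2]
finger_gap: 0.0224
grip_force: 0.0
```

```bash
python3 -c "
from h import *
go(-.0287,.035,-.02,0)
snap('scene','s16');snap('top','t16')
print(tin('s16',-.07,.035,.015))
f=cv2.imread('pics/s16.png'); g=cv2.imread('pics/t16.png')
a=cv2.resize(f[150:250,330:430],None,fx=4,fy=4,interpolation=cv2.INTER_CUBIC); b=cv2.resize(g[120:220,210:310],None,fx=4,fy=4,interpolation=cv2.INTER_CUBIC)
c=np.hstack([a,b]).astype(float); c=255*(c/255)**.6; cv2.imwrite('pics/both16.png',c.astype('uint8'))"
```

```text
t 16.8 rack [-0.1132  0.0349] z -0.0203 F [-0.2  0.5  1.2] gap 0.0224
shift [ 0.169 -0.    -0.   ] turn [-0.    -0.    -0.001]
[ 0.2698 -0.055   0.02  ]
```

View pics/both16.png

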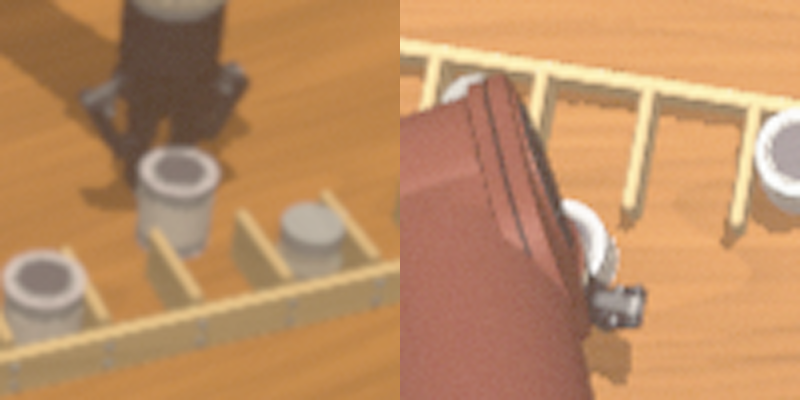

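```bash
python3 -c "
from h import *
a,o,R,_,_=fit()
q=ray('s16',330+179.5/4,150+173/4,.064); print('lid',(R.T@(q[:2]-o)).round(4))
for u,v,w in((243,214,'d2'),(154,236,'d3')): q=ray('s16',330+u/4,150+v/4,.045); print(w,(R.T@(q[:2]-o)).round(4))
q=ray('t16',210+(616-400)/4,120+240/4,.064); print('top right edge',(R.T@(q[:2]-o)).round(4))
print('exp right edge t16',(proj('t16',[*(o+R@[-.0765,.007]),.064])-[210,120])*4+[400,0])"
```

```text
lid [-0.0726  0.0351]
d2 [-0.0349  0.0712]
d3 [-0.0318 -0.0017]
top right edge [-0.0701  0.0009]
exp right edge t16 [604.63242064 248.47500529]
```

The tin at crop (180,173) is lined up midway between the gap 3 noses at (243,215) and (155,237). I'll push it in slowly.

Call:
{"method": "play_rows", "body": {
  "rows": [
    {"fingers": 0.26,"x": 0.01,"y": 0,"z": 0,"rx": 0,"ry": 0,"rz": 0},
    {"fingers": 0.26,"x": 0.02,"y": 0,"z": 0,"rx": 0,"ry": 0,"rz": 0},
    {"fingers": 0.26,"x": 0.03,"y": 0,"z": 0,"rx": 0,"ry": 0,"rz": 0},
    {"fingers": 0.26,"x": 0.04,"y": 0,"z": 0,"rx": 0,"ry": 0,"rz": 0},
    {"fingers": 0.26,"x": 0.05,"y": 0,"z": 0,"rx": 0,"ry": 0,"rz": 0},
    {"fingers": 0.26,"x": 0.06,"y": 0,"z": 0,"rx": 0,"ry": 0,"rz": 0},
    {"fingers": 0.26,"x": 0.07,"y": 0,"z": 0,"rx": 0,"ry": 0,"rz": 0},
    {"fingers": 0.26,"x": 0.08,"y": 0,"z": 0,"rx": 0,"ry": 0,"rz": 0}
  ]
}}

```text
time: 17.57
tcp_pos: [0.5945, 0.0341, -0.0203]
eef_rot: [-0.0, 0.997, -0.081, -0.0]
ft_force: [-2.4, -0.6, -0.6]
finger_gap: 0.0223
grip_force: 0.6
```

```bash
python3 -c "
from h import *
go(-.0287,.035,-.02,0); snap('scene','s17'); print(tin('s17',-.03,.035,.012))"
```

```text
t 17.57 rack [-0.0738  0.0349] z -0.0203 F [-2.4 -0.6 -0.6] gap 0.0223
shift [ 0.09  -0.    -0.001] turn [-0.     0.    -0.001]
[ 0.3072 -0.018   0.023 ]
```

Call:
{"method": "play_rows", "body": {
  "rows": [
    {"fingers": 0.26,"x": 0.01,"y": 0,"z": 0,"rx": 0,"ry": 0,"rz": 0},
    {"fingers": 0.26,"x": 0.02,"y": 0,"z": 0,"rx": 0,"ry": 0,"rz": 0},
    {"fingers": 0.26,"x": 0.03,"y": 0,"z": 0,"rx": 0,"ry": 0,"rz": 0},
    {"fingers": 0.26,"x": 0.04,"y": 0,"z": 0,"rx": 0,"ry": 0,"rz": 0},
    {"fingers": 0.26,"x": 0.05,"y": 0,"z": 0,"rx": 0,"ry": 0,"rz": 0},
    {"fingers": 0.26,"x": 0.058,"y": 0,"z": 0,"rx": 0,"ry": 0,"rz": 0},
    {"fingers": 0.26,"x": 0.065,"y": 0,"z": 0,"rx": 0,"ry": 0,"rz": 0},
    {"fingers": 0.26,"x": 0.065,"y": 0,"z": 0,"rx": 0,"ry": 0,"rz": 0}
  ]
}}

```text
time: 18.28
tcp_pos: [0.6269, 0.0288, -0.0202]
eef_rot: [-0.0, 0.997, -0.081, 0.0]
ft_force: [-0.2, -0.5, 0.2]
finger_gap: 0.0222
grip_force: 0.0
```

```bash
python3 -c "
from h import *
go(-.0287,.035,-.02,0)"
```

```text
t 18.28 rack [-0.041   0.0348] z -0.0202 F [-0.2 -0.5  0.2] gap 0.0222
shift [ 0.025 -0.    -0.   ] turn [-0.    -0.    -0.001]
```

Call:
{"method": "play_rows", "body": {
  "rows": [
    {"fingers": 0.26,"x": 0.004,"y": 0,"z": 0,"rx": 0,"ry": 0,"rz": 0},
    {"fingers": 0.26,"x": 0.008,"y": 0,"z": 0,"rx": 0,"ry": 0,"rz": 0},
    {"fingers": 0.26,"x": 0.012,"y": 0,"z": 0,"rx": 0,"ry": 0,"rz": 0},
    {"fingers": 0.26,"x": 0.015,"y": 0,"z": 0,"rx": 0,"ry": 0,"rz": 0},
    {"fingers": 0.26,"x": 0.018,"y": 0,"z": 0,"rx": 0,"ry": 0,"rz": 0},
    {"fingers": 0.26,"x": 0.018,"y": 0,"z": 0,"rx": 0,"ry": 0,"rz": 0}
  ]
}}

```text
time: 18.78
tcp_pos: [0.6352, 0.0274, -0.0203]
eef_rot: [-0.0, 0.997, -0.081, 0.0]
ft_force: [0.4, -1.0, 0.0]
finger_gap: 0.0218
grip_force: 0.2
```

Call:
{"method": "play_rows", "body": {
  "rows": [
    {"fingers": 0.26,"x": 0.001,"y": 0,"z": 0,"rx": 0,"ry": 0,"rz": 0},
    {"fingers": 0.26,"x": 0.002,"y": 0,"z": 0,"rx": 0,"ry": 0,"rz": 0},
    {"fingers": 0.26,"x": 0.003,"y": 0,"z": 0,"rx": 0,"ry": 0,"rz": 0},
    {"fingers": 0.26,"x": 0.004,"y": 0,"z": 0,"rx": 0,"ry": 0,"rz": 0},
    {"fingers": 0.26,"x": 0.004,"y": 0,"z": 0,"rx": 0,"ry": 0,"rz": 0}
  ]
}}

```text
time: 19.2
tcp_pos: [0.637, 0.0272, -0.0203]
eef_rot: [-0.0, 0.997, -0.081, 0.0]
ft_force: [-1.2, -0.0, 1.1]
finger_gap: 0.0224
grip_force: 0.5
```

```bash
python3 -c "
from h import *
go(-.0287,.035,-.02,0)"
```

```text
t 19.2 rack [-0.0308  0.0348] z -0.0203 F [-1.2 -0.   1.1] gap 0.0224
shift [ 0.004 -0.    -0.001] turn [-0.    -0.    -0.001]
```

Call:
{"method": "play_rows", "body": {
  "rows": [
    {"fingers": 0.26,"x": 0.001,"y": 0,"z": 0,"rx": 0,"ry": 0,"rz": 0},
    {"fingers": 0.26,"x": 0.002,"y": 0,"z": 0,"rx": 0,"ry": 0,"rz": 0},
    {"fingers": 0.26,"x": 0.003,"y": 0,"z": 0,"rx": 0,"ry": 0,"rz": 0},
    {"fingers": 0.26,"x": 0.004,"y": 0,"z": 0,"rx": 0,"ry": 0,"rz": 0},
    {"fingers": 0.26,"x": 0.004,"y": 0,"z": 0,"rx": 0,"ry": 0,"rz": 0}
  ]
}}

```text
time: 19.62
tcp_pos: [0.639, 0.0268, -0.0203]
eef_rot: [-0.0, 0.997, -0.081, 0.0]
ft_force: [-1.7, 0.3, 0.8]
finger_gap: 0.022
grip_force: 0.5
```

Call:
{"method": "play_rows", "body": {
  "rows": [
    {"fingers": 0.26,"x": 0.001,"y": 0,"z": 0,"rx": 0,"ry": 0,"rz": 0},
    {"fingers": 0.26,"x": 0.002,"y": 0,"z": 0,"rx": 0,"ry": 0,"rz": 0},
    {"fingers": 0.26,"x": 0.003,"y": 0,"z": 0,"rx": 0,"ry": 0,"rz": 0},
    {"fingers": 0.26,"x": 0.003,"y": 0,"z": 0,"rx": 0,"ry": 0,"rz": 0},
    {"fingers": 0.26,"x": 0.003,"y": 0,"z": 0,"rx": 0,"ry": 0,"rz": 0}
  ]
}}

```text
time: 20.03
tcp_pos: [0.6392, 0.0268, -0.0204]
eef_rot: [0.0, 0.997, -0.081, -0.001]
ft_force: [-8.3, 0.4, 4.3]
finger_gap: 0.0225
grip_force: 2.9
```

Call:
{"method": "play_rows", "body": {
  "rows": [
    {"fingers": 0.26,"x": -0.01,"y": 0,"z": 0,"rx": 0,"ry": 0,"rz": 0},
    {"fingers": 0.26,"x": -0.04,"y": 0,"z": 0,"rx": 0,"ry": 0,"rz": 0},
    {"fingers": 0.26,"x": -0.09,"y": 0,"z": 0,"rx": 0,"ry": 0,"rz": 0},
    {"fingers": 0.26,"x": -0.15,"y": 0,"z": 0,"rx": 0,"ry": 0,"rz": 0},
    {"fingers": 0.26,"x": -0.18,"y": 0,"z": -0.06,"rx": 0,"ry": 0,"rz": 0},
    {"fingers": 0.26,"x": -0.2,"y": 0,"z": -0.14,"rx": 0,"ry": 0,"rz": 0},
    {"fingers": 0.26,"x": -0.2,"y": 0,"z": -0.22,"rx": 0,"ry": 0,"rz": 0},
    {"fingers": 0.26,"x": -0.2,"y": 0,"z": -0.3,"rx": 0,"ry": 0,"rz": 0}
  ]
}}

```text
time: 20.7
tcp_pos: [0.541, 0.0428, 0.1317]
eef_rot: [0.0, 0.997, -0.08, 0.001]
ft_force: [1.2, -0.6, -0.3]
finger_gap: 0.0224
grip_force: 0.0
```

Call:
{"method": "play_rows", "body": {
  "rows": [
    {"fingers": 0.26,"x": 0,"y": -0.1,"z": -0.05,"rx": 0,"ry": 0,"rz": 0},
    {"fingers": 0.26,"x": 0,"y": -0.3,"z": -0.05,"rx": 0,"ry": 0,"rz": 0},
    {"fingers": 0.26,"x": 0,"y": -0.4,"z": -0.05,"rx": 0,"ry": 0,"rz": 0},
    {"fingers": 0.26,"x": 0,"y": -0.4,"z": -0.05,"rx": 0,"ry": 0,"rz": 0},
    {"fingers": 0.26,"x": 0,"y": -0.4,"z": -0.05,"rx": 0,"ry": 0,"rz": 0},
    {"fingers": 0.26,"x": 0,"y": -0.4,"z": -0.05,"rx": 0,"ry": 0,"rz": 0},
    {"fingers": 0.26,"x": 0,"y": -0.4,"z": -0.05,"rx": 0,"ry": 0,"rz": 0},
    {"fingers": 0.26,"x": 0,"y": -0.4,"z": -0.05,"rx": 0,"ry": 0,"rz": 0}
  ]
}}

```text
time: 21.37
tcp_pos: [0.574, 0.2397, 0.1545]
eef_rot: [0.0, 0.997, -0.081, 0.0]
ft_force: [-0.1, -0.1, 0.1]
finger_gap: 0.0222
grip_force: 0.0
```

```bash
python3 -c "
from h import *
go(-.2,.2,.2,0); snap('top','t20')
f=cv2.imread('pics/t20.png'); cv2.imwrite('pics/t20c.png',cv2.resize(f[115:265,170:370],None,fx=4,fy=4,interpolation=cv2.INTER_CUBIC))
a,o,R,_,_=fit(); print('home lid px',(proj('t20',[*(o+R@[.008,.035]),.064])-[170,115])*4)"
```

```text
t 21.37 rack [-0.1269  0.2346] z 0.1545 F [-0.1 -0.1  0.1] gap 0.0222
shift [-0.146  0.069 -0.091] turn [ 0.    -0.    -0.001]
home lid px [344.33215567 131.43678078]
```

View pics/t20c.png

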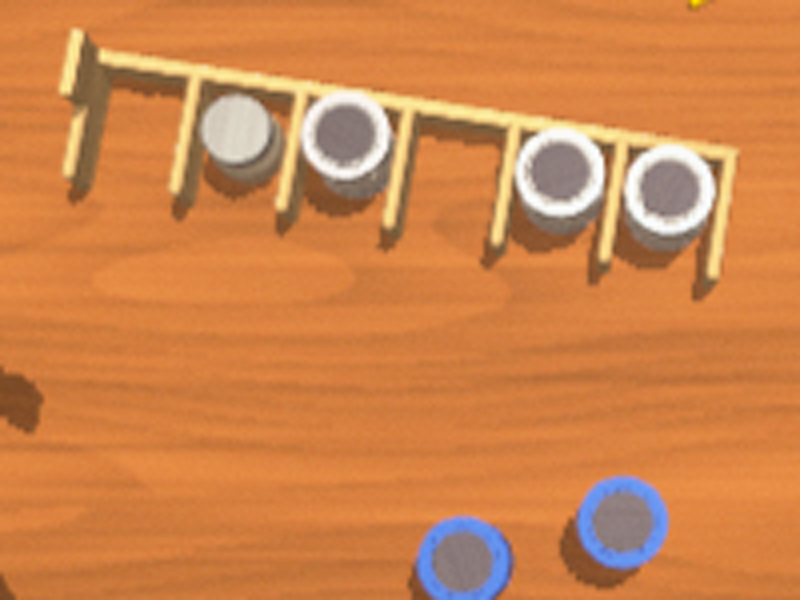

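The picture shows the tin upright in gap 3 with its lid centred at (346,135), against a predicted home position of (344,131). The jar, the other tins and the blue tins are where they were. I'm handing in.

```bash
python3 -c "
from workcell import manip
print(manip.hand_in())"
```

```text
the job is handed in; nothing more can be done
None
```

The job is handed in: I touched the end board, first divider and second divider in order, then pushed the tin along the bench into the third gap until it met the back board, where it stands upright with the jar and other tins unmoved in the last picture; that picture didn't cover the brush, but the arm never went near it.

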